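# Pack toffee rounds into a push-up tube

## Robot

A 6-joint arm with a two-finger parallel gripper is mounted at the origin on the work surface. World frame = base frame: x ahead of the robot, y to its left, z up, the work surface at z = 0. Lengths are in m, angles in rad, forces in N, time in s.
With the tool pointing down it reaches from about 0.275 to 0.775 m from the base axis. Payload 14.6 kg.
Tool frame: the origin (TCP) lies midway between the tips of the shut fingers; the grasp point (between the pads) lies 19 mm behind it; z points along the fingers, y is the direction in which the jaws open and shut (so a half turn about z gives the same grasp; the last joint's range is limited). The gripper opens to 85 mm and grips with 20 to 120 N. Pads are 22 mm wide; open, the fingers measure 114 mm over their backs; the gripper's body (76 mm by 85 mm) begins 54 mm behind the grasp point. The pads swing forward as they close: fully open they stand 13 mm farther back than shut.
Start: joints at [1.049, 0.263, -0.048, 1.259, 0, 1.415], TCP at [0.188, 0.49, 0.231] pointing down, gripper open.
Joint ranges: [-2.65, 2.65], [-0.89, 1.7], [-1.18, 1.37], [-2.13, 2.11], [-1.35, 1.29], [-3.14, 3.14]. Speed limits (rad/s): [1.89, 1.89, 2.57, 2.79, 3.14, 3.14].

## Interface

Orientations are given as a unit quaternion [w, x, y, z].
In Python, from rig import monitor, cams, close_job gives the robot as it stands.
- The arm moves only by the tool jog_arm, never from a script. Its argument "steps" is a list of rows, each a list of 6 numbers: the shift along the world's x, y, z in cm, then the turn, a rotation vector about the world's x, y, z in rad. In form: [[dx, dy, dz, wx, wy, wz], ...]. A call has 1 to 20 rows; each row shifts and turns the commanded pose from where the row before left it; what a row does not reach is not made up. A row lasts 1/8 s, in which the tool goes at most 62.5 mm and 10.7 degrees, less where a joint would pass 70% of its speed; a pose out of reach is approached as far as the arm can. A call is refused whole if a number of a shift passes 6.25 or a number of a turn 0.188, either way. A call with a gripper value outside its range is refused whole. "claw" is the gripper command: -1 is shut, 1 is fully open, values between are in proportion, set as the call begins (left out, the last holds). The fingers move at their own pace and stop on an object; "newtons" is the grip in N (left out, the last holds). Time passes only in rows, so rows that do not move let the fingers close. It gives the time, the measured TCP pose, the force and the opening at its end, in the units of the state.
- monitor.get_state(): the state, without advancing time (a new reading comes with each control period).
- cams.capture(name): name is "scene" or "side" or "wrist"; returns a dict with "frame" (420x560x3 uint8, red, green, blue), "intrinsics" (3x3 intrinsics, pixels), "xyz" and "rotation" of the camera in the world. Camera axes: x right, y up, looking along -z (the intrinsics and any distortion apply to the point x, -y, -z); pixel columns grow to the right and rows downward; lengths in m; the calibration is good to about 2 mm. A picture is of the moment at which its call begins. There is no depth.
- close_job(): hands the job in, once; it reports no verdict.
The state is a dict: "clock": time; "qpos": joint angles; "qvel": joint speeds; "joint_torque": joint torques, N m; "tcp_pos": TCP position; "orientation": TCP orientation; "force": force on the tool from outside, world axes, zero at the start; "wrist_torque": the same for the moment, N m; "grip_width": opening from 0.0 (shut) to 1.0 (fully open).
Only numpy, scipy, OpenCV 4.12 (cv2) and the standard library are available. Lean on these libraries where they do the work, as an engineer would, in place of code of your own. Each camera call takes 0.05 s, during which the arm holds its last target.

## Task

Load the two toffee rounds from the tray into the open push-up tube, one lying flat on the other, then press the stack straight down with the packing rod until the follower is fully home on the tube's floor and you feel it bottom out: finish with a firm push of about 18 N, held for a moment, but never press the rod on the toffee with more than 28 N, or it cracks. Stand the rod back upright in its holder, and leave the jar, the steel bar and the spatula where they are.

Things in the scene. Friction and masses are not known exactly. Their poses are not given: they have to be found in the camera images.
- tube_mouth (a point): centre of the mouth (top rim plane) of the open, empty tube, the only one without a cap; z points up along the tube, y runs along the row of three tubes. The mouth is about 136 to 144 mm above the work surface (the stand's height differs by some mm). The tube is 39 mm inside and 43 mm outside; its top 9 mm flare out to 46 mm inside and 51 mm outside at the rim
- follower (a joint): travel (m) of the follower, a white disc sliding in the tube, with a white stick below the stand. 0 = top, its upper face 30 mm below the mouth; 0.042 = on the tube's floor, upper face 72 mm below the mouth. Starts at 0 to 0.014. No spring: it stays put until pushed down with about 6 N and slides against about that; on the floor the force rises steeply, some 8 N per mm of the rod
- round_a_center (a point): centre (half-way up) of one toffee round, a hard brown disc 36 mm across with a dark top strewn with nuts, hand-cut, 17 to 20 mm thick, about 30 g; lies flat on the tray, z axis up
- round_b_center (a point): centre (half-way up) of the other toffee round, 36 mm across, hand-cut, 17 to 20 mm thick, lies flat on the tray about 74 mm from the first
- tube: the open clear plastic push-up tube, 80 mm tall, fixed upright in one of the three holes of the stand; origin at the centre of its underside, z up along the tube
- stand: fixed steel filling stand, a board 90 mm x 264 mm (its x and y) on four legs, board top 80 mm above its origin (the centre of its foot), with three holes 85 mm apart along y. The open tube stands in one of them, in any order; the two others hold full tubes with green caps 53 mm wide, whose tops stand 6 mm above the open tube's mouth
- tray: small fixed aluminium tray 130 mm x 160 mm (its x and y), rim 9 mm high; origin at the centre of its underside, floor 4 mm above it
- rod_center (a point): middle (half-way up) of the packing rod, white plastic with green bands, 130 mm long, about 120 g: a round shaft 18 mm in diameter with, at its lower end, a flat foot 30 mm across and 14 mm high; z axis up along the rod. It stands upright in the holder. Best gripped about 20 mm above this point, so that the 45 mm above the grip clear the gripper's body
- rod_foot (a point): centre of the flat underside of the rod's foot, 65 mm below the rod's middle
- holder_mouth (a point): centre of the mouth (top) of the fixed round steel rod holder, 40 mm tall, about 66 mm across; its socket is 40 mm wide (wider at the mouth) and 34 mm deep
- jar_center (a point): centre of a closed jar of chopped nuts, 64 mm across, 95 mm tall; not to be disturbed
- bar_center (a point): centre of a square steel bar 150 x 20 x 20 mm lying on the work surface; not to be disturbed
- spatula: spatula about 200 mm long lying on the work surface; not to be disturbed
Mind the look-alikes: they are no part of the job. Leave any black or orange look-alike of the part that bears rod_center alone. Leave any pink look-alike of the part that bears holder_mouth alone.

How it is judged:
On the way, in this order (a step that is already met when the one before it is completed fails the run):
1. both rounds are in the tube, one on the other (their centres below the mouth, within 6 mm of its axis) (horizontal distance between each of round_a_center, round_b_center and tube_mouth below 0.006 m and z of each of round_a_center, round_b_center in the frame of tube_mouth below 0 m), for 0.1 s.
2. the follower is on the tube's floor, with both rounds on it, while the rod presses the top round with more than 12 N, for 0.3 s (value of joint follower above 0.0405 m and horizontal distance between rod_foot and tube_mouth below 0.008 m and (contact force between rod and round_a above 12 N or contact force between rod and round_b above 12 N)), for 0.3 s.
At the end, for the whole second after the job is handed in: the follower is within 1.5 mm of the tube's floor, both rounds lie flat (within 7 degrees) in the tube, one on the other, within 4 mm of its axis and with centres at least 38 mm below the mouth; the rod stands upright (within 9 degrees), foot down, on the floor of its holder (value of joint follower above 0.0405 m and horizontal distance between each of round_a_center, round_b_center and tube_mouth below 0.004 m and z of each of round_a_center, round_b_center in the frame of tube_mouth below -0.038 m and angle between the z axis of each of round_a_center, round_b_center and the z axis of tube_mouth, either way round below 0.12 rad and horizontal distance between rod_foot and holder_mouth below 0.01 m and z of rod_foot in the frame of holder_mouth below -0.028 m and angle between rod_center's own z axis and vertical below 0.15 rad); the robot touches nothing.
It fails at once if the toffee is pushed with more than 28 N by the rod (contact force between rod and round_a above 28 N or contact force between rod and round_b above 28 N).
It fails at once if the jar, the bar or the spatula is moved by more than 25 mm (distance of any of jar_center, bar_center, spatula from where it was at the start of the episode above 0.025 m).
It also fails if it takes over 72 s, if anything falls off the work surface, if the arm or the gripper's body presses on something with over 40 N, if the wrist force passes 120 N, or if a joint passes its speed limit or range.

## Working session

There is one attempt and no reset: what is moved stays moved. The work goes in short steps, Python scripts to look and compute and a tool call to move; the robot and the scene stay as the last step left them, time stands still between calls to the robot, and variables do not carry over. Pictures are saved under pics/ and viewed, and the job is handed in when it is done.

Besides the shell and the picture viewer there is one more tool, called after "Request:" by a JSON object that holds its "method" and its "body", one argument or row to a line. jog_arm: Moves the arm, as the interface text tells. Its arguments: {"type":"object","properties":{"steps":{"type":"array"},"claw":{"type":"number"},"newtons":{"type":"number"}},"required":["steps"]}

```bash
mkdir -p pics; ls; python3 - <<'E'
from rig import monitor, cams
import cv2
print(monitor.get_state())
for n in ["scene","side","wrist"]:
    c=cams.capture(n); cv2.imwrite(f"pics/{n}0.png",c["frame"][:,:,::-1]); print(n,{k:v for k,v in c.items() if k!="frame"})
E
```

```text
pics
{'clock': 0.0, 'qpos': array([ 1.04870780e+00,  2.63512598e-01, -4.89584219e-02,  1.25939771e+00,
       -1.51709334e-05,  1.41551249e+00]), 'qvel': array([-0.00048087,  0.00032429,  0.00015164, -0.0001211 ,  0.00172876,
        0.00039724]), 'joint_torque': array([ 3.69319052e-03, -6.37623739e+01,  3.84557605e+01,  1.37559429e-02,
        3.40425731e-04,  1.52319041e-05]), 'tcp_pos': array([0.18813985, 0.48982473, 0.23082257]), 'orientation': array([-1.70997835e-04,  1.82375878e-01,  9.83228738e-01, -5.08262363e-04]), 'force': array([-0.52379271, -0.18855859,  0.2262799 ]), 'wrist_torque': array([-0.00642429,  0.0078423 ,  0.00774956]), 'grip_width': 0.9992430804255664}
scene {'intrinsics': array([[426.30786709,   0.        , 277.40765107],
       [  0.        , 426.30786709, 210.14675253],
       [  0.        ,   0.        ,   1.        ]]), 'xyz': array([0.90141575, 0.69814041, 0.74808939]), 'rotation': array([0.23343471, 0.0993781 , 0.41509201, 0.87368807])}
side {'intrinsics': array([[400.15379872,   0.        , 278.00077534],
       [  0.        , 400.15379872, 202.68210253],
       [  0.        ,   0.        ,   1.        ]]), 'xyz': array([ 0.48005121, -0.58761374,  0.76624922]), 'rotation': array([ 0.93109331,  0.35864428, -0.01698239, -0.06442924])}
wrist {'intrinsics': array([[332.32967697,   0.        , 281.40454668],
       [  0.        , 332.32967697, 213.71405491],
       [  0.        ,   0.        ,   1.        ]]), 'xyz': array([0.1242495 , 0.51451461, 0.3735689 ]), 'rotation': array([ 0.81618665, -0.11208277, -0.07625874,  0.56165951])}
```

View pics/scene0.png

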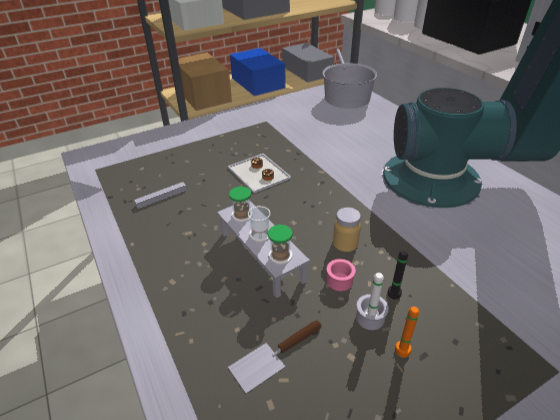

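View pics/side0.png

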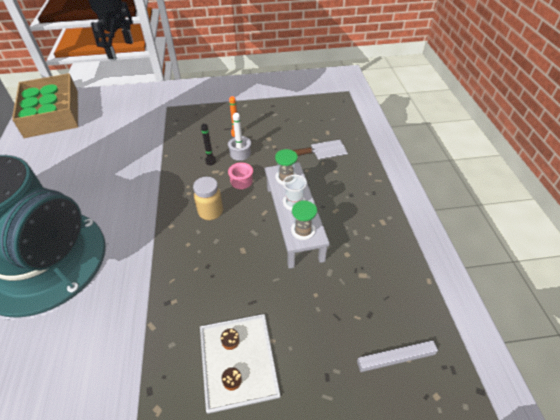

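View pics/wrist0.png

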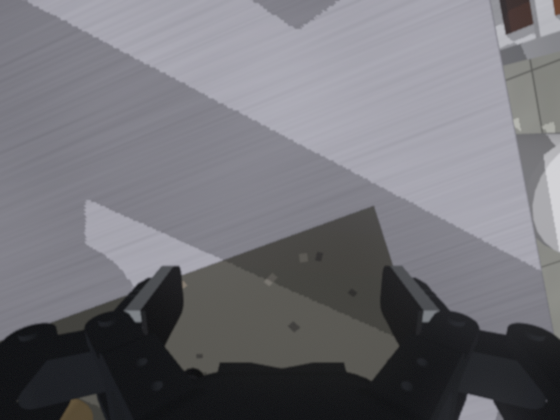

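Scene: rounds (257,163) and (268,174) on the tray; open tube (260,220), middle of the row, between capped tubes at (240,195) and (280,235). White rod (377,290) stands in the steel holder (371,315). Look-alikes are the pink holder (340,275), black rod (399,275) and orange rod (409,330). Side view: rounds (230,338) and (232,378), open tube (294,187), rod (238,130). Next, close crops.

```bash
cat > h.py <<'E'
import numpy as np, cv2
from scipy.spatial.transform import Rotation as R
from rig import monitor, cams
def cap(n,f):
    c=cams.capture(n); cv2.imwrite(f"pics/{f}.png",c["frame"][:,:,::-1]); 
    np.savez(f"pics/{f}.npz",**{k:v for k,v in c.items()}); return c
def load(f): return dict(np.load(f"pics/{f}.npz"))
def rot(c): q=c["rotation"]; return R.from_quat([q[1],q[2],q[3],q[0]]).as_matrix()
def ray(c,u,v):
    K=c["intrinsics"]; d=np.array([(u-K[0,2])/K[0,0],-(v-K[1,2])/K[1,1],-1.]); return rot(c)@d
def atz(c,u,v,z):
    d=ray(c,u,v); return c["xyz"]+d*(z-c["xyz"][2])/d[2]
def proj(c,p):
    q=(np.atleast_2d(p)-c["xyz"])@rot(c); K=c["intrinsics"]
    return np.c_[K[0,0]*q[:,0]/-q[:,2]+K[0,2],K[1,1]*-q[:,1]/-q[:,2]+K[1,2]]
def tri(obs):
    A=np.zeros((3,3));b=np.zeros(3)
    for c,u,v in obs:
        d=ray(c,u,v);d/=np.linalg.norm(d);M=np.eye(3)-np.outer(d,d);A+=M;b+=M@c["xyz"]
    p=np.linalg.solve(A,b); return p,[np.round(proj(c,p)[0]-[u,v],1) for c,u,v in obs]
def crop(f,x,y,w,h,s,out):
    im=cv2.imread(f"pics/{f}.png")[y:y+h,x:x+w]
    cv2.imwrite(f"pics/{out}.png",cv2.resize(im,None,fx=s,fy=s,interpolation=cv2.INTER_CUBIC))
E
python3 - <<'E'
from h import *
for n in ["scene","side","wrist"]: cap(n,n+"1")
crop("scene1",200,150,130,100,6,"sc_a"); crop("scene1",320,240,110,100,6,"sc_b")
crop("side1",190,90,130,100,6,"sd_a"); crop("side1",250,140,130,100,6,"sd_b"); crop("side1",180,310,130,100,6,"sd_c")
E
```

```text
(no output)
```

View pics/sc_a.png

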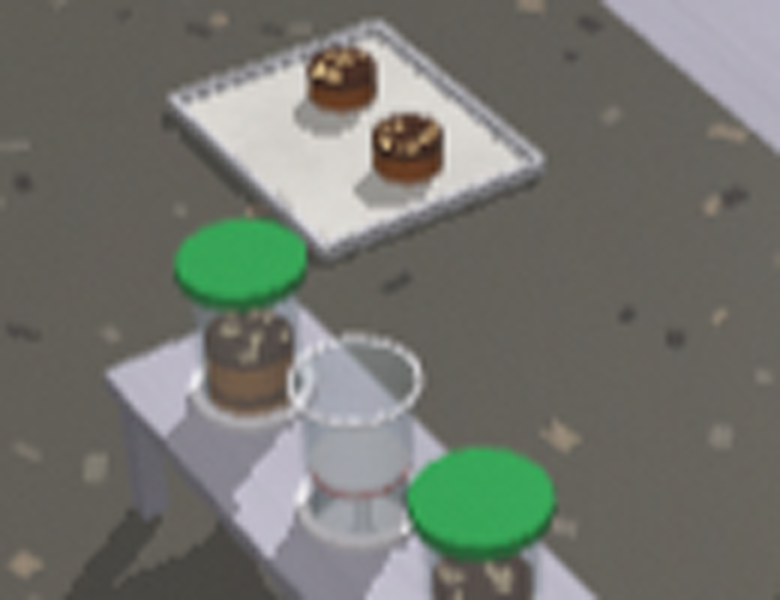

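View pics/sc_b.png

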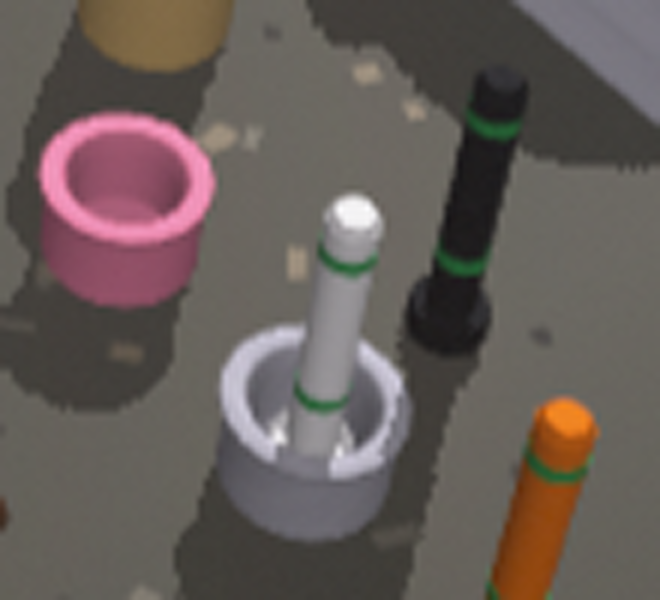

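View pics/sd_a.png

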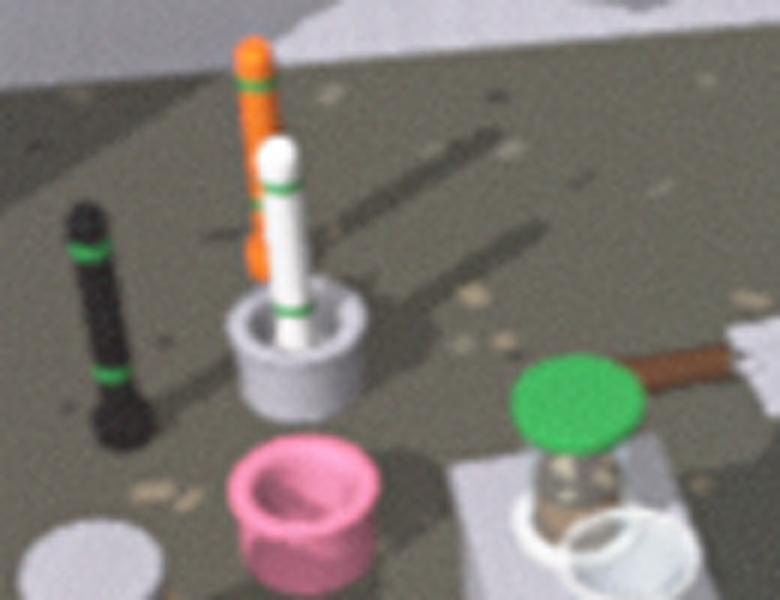

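View pics/sd_b.png

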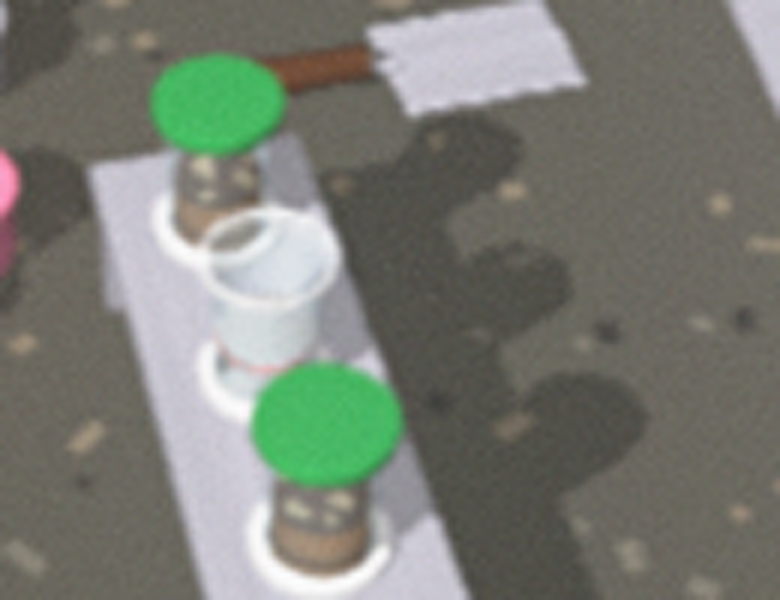

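View pics/sd_c.png

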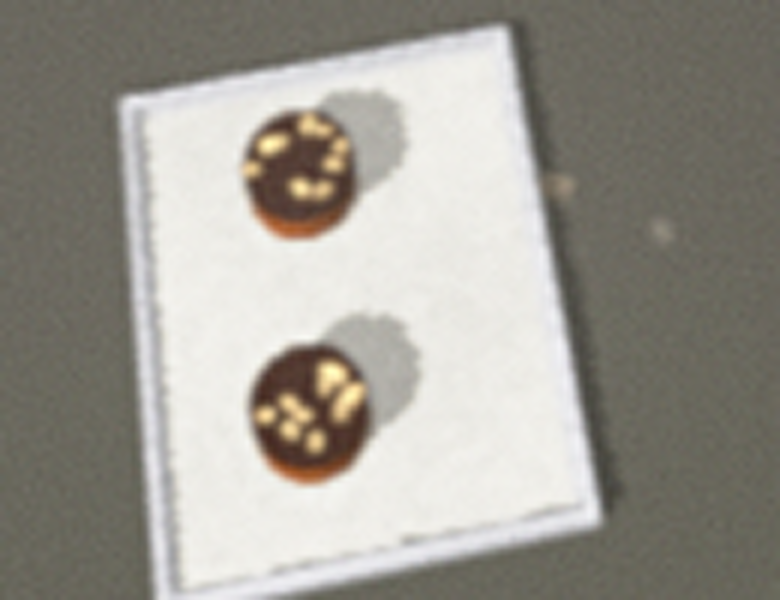

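```bash
python3 - <<'E'
from h import *
np.set_printoptions(precision=4,suppress=True)
S=load("scene1");D=load("side1")
f=lambda x,y,p:(x+(p[0]+.5)/6-.5,y+(p[1]+.5)/6-.5)
def go(n,a,b,oa,ob):
    print(n,*tri([(S,*f(*oa,a)),(D,*f(*ob,b))]))
A=(200,150);B=(320,240);a=(190,90);b=(250,140);c=(180,310)
go("mouth",(356,380),(271,257),A,b)
go("capR",(481,500),(219,104),A,b)
go("capL",(241,262),(327,422),A,b)
go("rodtop",(354,213),(278,153),B,a)
go("band1",(347,257),(280,187),B,a)
go("band2",(320,398),(292,311),B,a)
go("holder",(313,400),(297,319),B,a)
go("r_far",(342,69),(310,405),A,c)
go("r_near",(408,137),(300,164),A,c)
go("pink",(127,185),(305,490),B,a)
for z in (0.08+0.0,): pass
E
```

```text
mouth [0.5897 0.0323 0.1367] [array([-0.5,  0.1]), array([-0.6, -0.1])]
capR [0.5831 0.1162 0.1393] [array([-0.4,  0.1]), array([-0.3, -0.1])]
capL [ 0.596  -0.0528  0.1392] [array([-0.3,  0.1]), array([-0.4, -0.1])]
rodtop [0.4764 0.3091 0.1329] [array([-0.4,  0.2]), array([-0.3, -0.1])]
band1 [0.4762 0.3103 0.1133] [array([-0.,  0.]), array([-0., -0.])]
band2 [0.4758 0.3106 0.0416] [array([ 0.2, -0.1]), array([0.1, 0.1])]
holder [0.4772 0.3084 0.0386] [array([-0.1,  0. ]), array([-0., -0.])]
r_far [ 0.4178 -0.3258  0.0183] [array([-0.2,  0.1]), array([-0.4, -0.1])]
r_near [ 0.4189 -0.2507  0.0198] [array([-0.2,  0.1]), array([-0.3, -0.1])]
pink [0.4723 0.1941 0.0355] [array([-0.2,  0.1]), array([-0.2, -0.1])]
```

Two-view positions are consistent: rounds 75 mm apart, tubes 85 mm apart, rod axis on the steel holder. Moving above the near round, turning the jaws along x.

Request:
{"method": "jog_arm", "body": {
  "steps": [
    [1.15,-3.7,0,0,0,-0.06],
    [1.15,-3.7,0,0,0,-0.06],
    [1.15,-3.7,0,0,0,-0.06],
    [1.15,-3.7,0,0,0,-0.06],
    [1.15,-3.7,0,0,0,-0.06],
    [1.15,-3.7,0,0,0,-0.06],
    [1.15,-3.7,0,0,0,-0.06],
    [1.15,-3.7,0,0,0,-0.06],
    [1.15,-3.7,0,0,0,-0.06],
    [1.15,-3.7,0,0,0,-0.06],
    [1.15,-3.7,0,0,0,-0.06],
    [1.15,-3.7,0,0,0,-0.06],
    [1.15,-3.7,0,0,0,-0.06],
    [1.15,-3.7,0,0,0,-0.06],
    [1.15,-3.7,-1,0,0,-0.06],
    [1.15,-3.7,-2,0,0,-0.06],
    [1.15,-3.7,-3,0,0,-0.06],
    [1.15,-3.7,-3,0,0,-0.06],
    [1.15,-3.7,-2,0,0,-0.06],
    [1.15,-3.8,-1,0,0,-0.06]
  ],
  "claw": 0.2,
  "newtons": 25
}}

```text
clock: 2.8
tcp_pos: [0.4181, -0.2519, 0.1102]
orientation: [-0.001, 0.706, 0.708, -0.0]
force: [0.3, -0.2, 0.7]
grip_width: 0.599
```

```bash
python3 - <<'E'
from h import *
np.set_printoptions(precision=4,suppress=True)
c=cap("wrist","w2"); s=monitor.get_state(); print(s["tcp_pos"],s["orientation"],s["grip_width"],s["force"],s["clock"],c["xyz"],c["rotation"])
E
```

```text
[ 0.4197 -0.256   0.1094] [ 0.0003  0.708   0.7062 -0.0004] 0.6013867169561905 [ 0.2593 -3.0857 -2.4931] 2.85 [ 0.4174 -0.184   0.2529] [ 0.9908 -0.1351 -0.0001  0.0016]
```

View pics/w2.png

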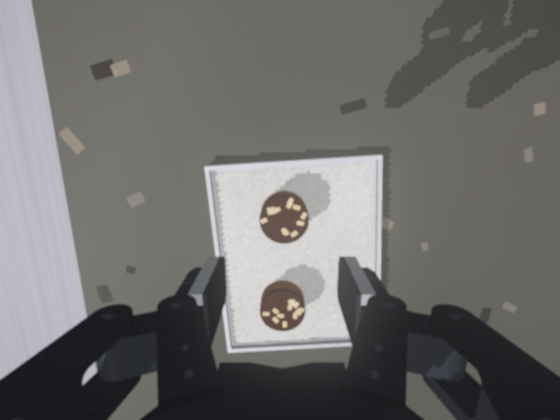

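```bash
python3 - <<'E'
from h import *
np.set_printoptions(precision=4,suppress=True)
c=cap("wrist","w3"); s=monitor.get_state(); print(s["tcp_pos"],s["grip_width"],s["force"],s["clock"],c["xyz"])
print("tcp px",proj(c,s["tcp_pos"]), "tool at z=.02",proj(c,[*s["tcp_pos"][:2],.02]))
crop("w3",230,180,110,160,5,"w3c")
E
```

```text
[ 0.4189 -0.2538  0.11  ] 0.597418805038502 [-0.3016  1.1628  0.5964] 2.9 [ 0.4192 -0.1878  0.252 ]
tcp px [[280.8835 268.0765]] tool at z=.02 [[280.9866 215.1106]]
```

View pics/w3c.png

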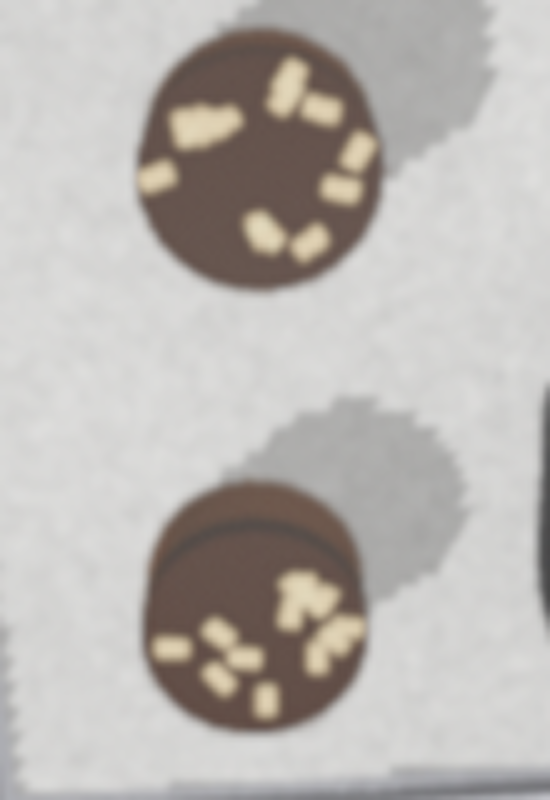

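```bash
python3 - <<'E'
from h import *
np.set_printoptions(precision=4,suppress=True)
c=load("w3")
print(atz(c,281.9,213.5,.0225),atz(c,280.9,304.9,.0225))
E
```

```text
[ 0.4196 -0.2519  0.0225] [ 0.4187 -0.3256  0.0225]
```

Wrist view: near round's top at (282,213.5) and far at (281,305) give (0.4196,-0.252) and (0.4187,-0.326), within 1 mm of the two-view fix. Descending and gripping the near round by its upper part.

Request:
{"method": "jog_arm", "body": {
  "steps": [
    [0.1,0,-2.5,0,0,0],
    [0,0,-2.5,0,0,0],
    [0,0,-2.5,0,0,0],
    [0,0,-1.5,0,0,0],
    [0,0,-0.98,0,0,0],
    [0,0,0,0,0,0],
    [0,0,0,0,0,0]
  ]
}}

```text
clock: 3.78
tcp_pos: [0.4196, -0.2511, 0.0121]
orientation: [0.0, 0.706, 0.709, 0.0]
force: [0.6, -0.7, -0.0]
grip_width: 0.597
```

Request:
{"method": "jog_arm", "body": {
  "steps": [
    [0,0,0,0,0,0],
    [0,0,0,0,0,0],
    [0,0,0,0,0,0],
    [0,0,0,0,0,0],
    [0,0,0,0,0,0],
    [0,0,0,0,0,0]
  ],
  "claw": -1,
  "newtons": 25
}}

```text
clock: 4.53
tcp_pos: [0.4196, -0.2512, 0.012]
orientation: [0.0, 0.706, 0.709, 0.0]
force: [-0.6, 0.3, 6.2]
grip_width: 0.402
```

```bash
python3 - <<'E'
from h import *
np.set_printoptions(precision=4,suppress=True)
c=cap("wrist","w4"); s=monitor.get_state(); print(s["tcp_pos"],s["grip_width"],s["force"],s["clock"],c["xyz"])
print("tcp px",proj(c,s["tcp_pos"]))
crop("w4",200,180,160,120,5,"w4c")
E
```

```text
[ 0.4196 -0.2512  0.012 ] 0.4060040803411277 [-0.4008 -0.331   6.8561] 4.575 [ 0.4185 -0.1831  0.1546]
tcp px [[282.4708 271.7519]]
```

View pics/w4c.png

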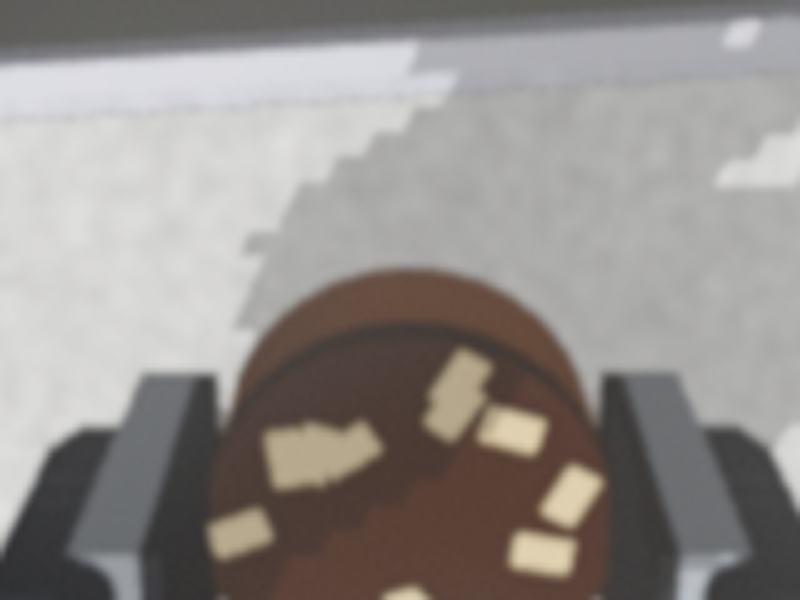

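```bash
python3 - <<'E'
from h import *
np.set_printoptions(precision=4,suppress=True)
c=load("w4")
for z in (.008,.010,.012,.015,.018): print(z,proj(c,[.4196-.0175,-.2512+.011,z]),proj(c,[.4196+.0175,-.2512+.011,z]))
# top center of round estimate
for z in (.02,.0225,.025): print(z,atz(c,200+410/5,180+0,z))
E
```

```text
0.008 [[245.4553 246.5721]] [[319.7352 246.8973]]
0.01 [[245.0139 248.1388]] [[320.2189 248.467 ]]
0.012 [[244.5614 249.7449]] [[320.7148 250.0763]]
0.015 [[243.8608 252.2316]] [[321.4825 252.5677]]
0.018 [[243.1327 254.8162]] [[322.2804 255.1571]]
0.02 [ 0.4191 -0.2064  0.02  ]
0.0225 [ 0.4191 -0.2059  0.0225]
0.025 [ 0.4191 -0.2055  0.025 ]
```

Round held (opening 0.40 ≈ 35 mm), tips about 5 mm behind the TCP, about 12 mm of round protruding. Lifting and stopping where the wrist camera looks down on the tube.

Request:
{"method": "jog_arm", "body": {
  "steps": [
    [0,0,1,0,0,0],
    [0,0,2,0,0,0],
    [0,0,4,0,0,0],
    [0,0,4,0,0,0],
    [1,1,4,0,0,0],
    [2,3,4,0,0,0],
    [3,4,2,0,0,0],
    [3,4,0,0,0,0],
    [3,4,0,0,0,0],
    [3,4,0,0,0,0],
    [2,2,0,0,0,0],
    [0,0,0,0,0,0],
    [0,0,0,0,0,0],
    [0,0,0,0,0,0]
  ]
}}

```text
clock: 6.32
tcp_pos: [0.5888, -0.0316, 0.2219]
orientation: [0.0, 0.706, 0.708, -0.0]
force: [-0.7, -0.6, 0.2]
grip_width: 0.406
```

```bash
python3 - <<'E'
from h import *
np.set_printoptions(precision=4,suppress=True)
c=cap("wrist","w5"); s=monitor.get_state(); print(s["tcp_pos"],s["orientation"],s["grip_width"],s["force"],s["clock"],c["xyz"])
E
```

```text
[ 0.5888 -0.0316  0.2218] [ 0.0001  0.7061  0.7082 -0.    ] 0.40434807064951617 [ 0.3006 -0.1306  0.0751] 6.375 [0.5878 0.0364 0.3645]
```

View pics/w5.png

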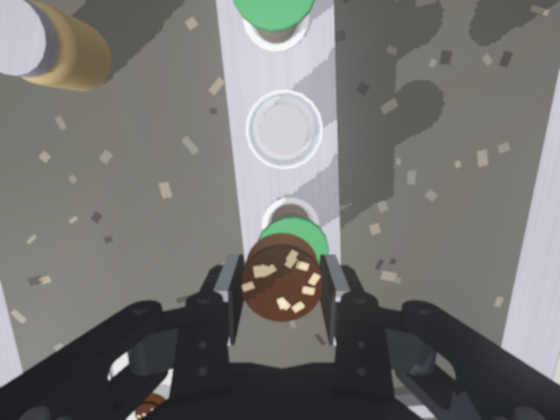

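```bash
python3 - <<'E'
from h import *
np.set_printoptions(precision=4,suppress=True)
c=load("w5")
for z in (.137,.140,.143): 
    p=atz(c,284,129.5,z); e=[proj(c,p+[s*.0255,0,0])[0] for s in(-1,1)]; print(p,e)
t=[.5888,-.0316]
for z in (.22,.227,.232): print("held",atz(c,282,281,z), proj(c,[t[0]-.018,t[1],z]),proj(c,[t[0]+.018,t[1],z]))
crop("w5",230,70,110,110,6,"w5a");crop("w5",200,210,160,120,5,"w5b")
E
```

```text
[0.5898 0.031  0.137 ] [array([245.5793, 129.3318]), array([322.4032, 129.6681])]
[0.5897 0.031  0.14  ] [array([245.0658, 129.3296]), array([322.9162, 129.6704])]
[0.5897 0.0311 0.143 ] [array([244.5384, 129.3273]), array([323.4431, 129.6727])]
held [ 0.5886 -0.0373  0.22  ] [[244.5786 269.8477]] [[320.5492 270.117 ]]
held [ 0.5885 -0.0338  0.227 ] [[242.9442 276.5073]] [[322.3129 276.7855]]
held [ 0.5885 -0.0312  0.232 ] [[241.6842 281.6411]] [[323.6725 281.926 ]]
```

View pics/w5a.png

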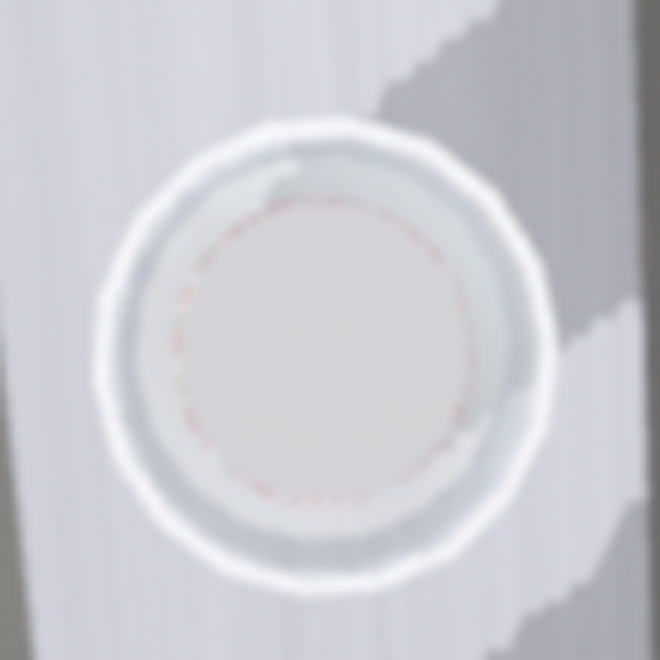

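View pics/w5b.png

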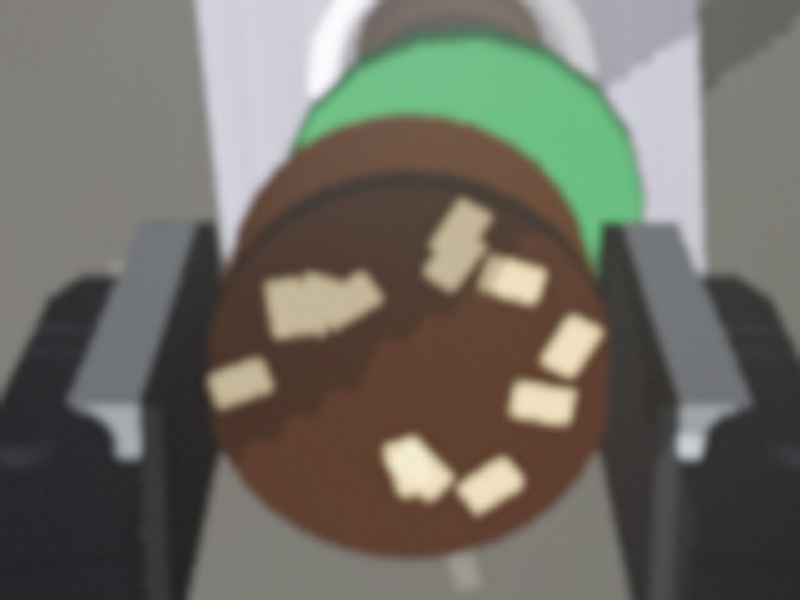

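Tube rim at (283.8,129) gives the mouth at about (0.590,0.0315), z ≈ 0.138, agreeing with the two-view fix. Moving above it and lowering to just over the rim.

Request:
{"method": "jog_arm", "body": {
  "steps": [
    [0.1,2.4,0,0,0,0],
    [0,3,0,0,0,0],
    [0,1,-1,0,0,0],
    [0,0,-2,0,0,0],
    [0,0,-2,0,0,0],
    [0,0,-1.5,0,0,0],
    [0,0,-0.5,0,0,0],
    [0,0,0,0,0,0],
    [0,0,0,0,0,0],
    [0,0,0,0,0,0]
  ]
}}

```text
clock: 7.62
tcp_pos: [0.5905, 0.033, 0.152]
orientation: [0.0, 0.706, 0.709, 0.0]
force: [-0.2, -0.9, -0.2]
grip_width: 0.406
```

```bash
python3 - <<'E'
from h import *
np.set_printoptions(precision=4,suppress=True)
for n in("scene","side","wrist"): cap(n,n+"6")
s=monitor.get_state(); print(s["tcp_pos"],s["orientation"],s["grip_width"],s["force"],s["clock"])
a=load("scene6");b=load("side6"); m=[.5897,.0315,.139]; print(proj(a,m),proj(b,m))
crop("scene6",210,160,100,80,4,"a");crop("side6",245,135,100,80,4,"b");crop("wrist6",180,150,200,160,4,"w6c")
x=np.hstack([cv2.imread("pics/a.png"),cv2.imread("pics/b.png")]);cv2.imwrite("pics/ab6.png",x)
E
```

```text
[0.5904 0.0331 0.1517] [0.0001 0.7057 0.7085 0.0001] 0.40387411002194407 [-0.1328  0.5627 -0.0013] 7.775
[[258.1695 212.0913]] [[294.2583 181.8041]]
```

View pics/ab6.png

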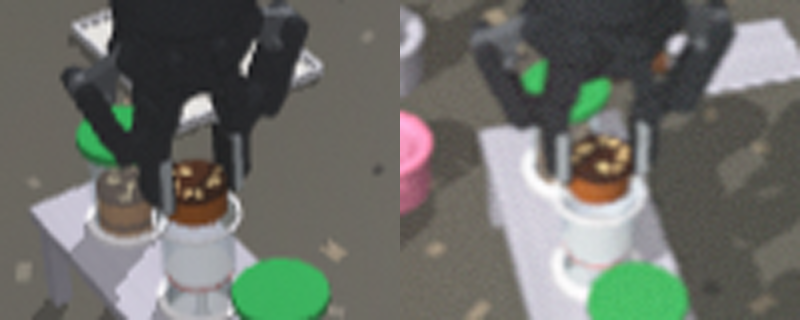

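View pics/w6c.png

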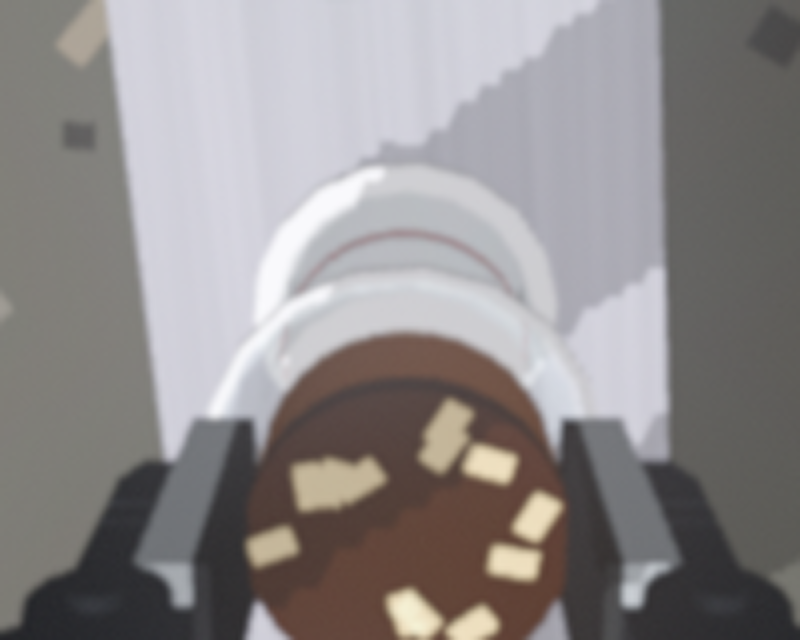

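```bash
python3 - <<'E'
from h import *
np.set_printoptions(precision=4,suppress=True)
c=load("wrist6")
for z in(.137,.139,.141): print("rim centre y",atz(c,281,218.5,z)[1]-.0255)
for z in(.142,.144,.146): print("round y",atz(c,281,233,z)[1]-.018)
print("x rim left/right at v~250", )
E
```

```text
rim centre y 0.02923559210112304
rim centre y 0.029824556704991973
rim centre y 0.03041352130886089
round y 0.03089117521339919
round y 0.03157612197412904
round y 0.0322610687348589
x rim left/right at v~250
```

Request:
{"method": "jog_arm", "body": {
  "steps": [
    [0,-0.14,0,0,0,0],
    [0,0,-0.5,0,0,0],
    [0,0,-0.5,0,0,0],
    [0,0,-0.4,0,0,0],
    [0,0,0,0,0,0]
  ]
}}

```text
clock: 8.4
tcp_pos: [0.5902, 0.0317, 0.1372]
orientation: [-0.0, 0.706, 0.709, -0.0]
force: [0.5, 0.4, -1.0]
grip_width: 0.405
```

```bash
python3 - <<'E'
from h import *
np.set_printoptions(precision=4,suppress=True)
for n in("scene","side","wrist"): cap(n,n+"7")
s=monitor.get_state(); print(s["tcp_pos"],s["grip_width"],s["force"],s["clock"])
crop("scene7",210,160,100,80,4,"a");crop("side7",245,135,100,80,4,"b");crop("wrist7",180,150,200,160,4,"w7c")
x=np.hstack([cv2.imread("pics/a.png"),cv2.imread("pics/b.png")]);cv2.imwrite("pics/ab7.png",x)
E
```

```text
[0.5903 0.0317 0.1375] 0.4052539720473755 [ 0.3705  0.0939 -0.3015] 8.55
```

View pics/ab7.png

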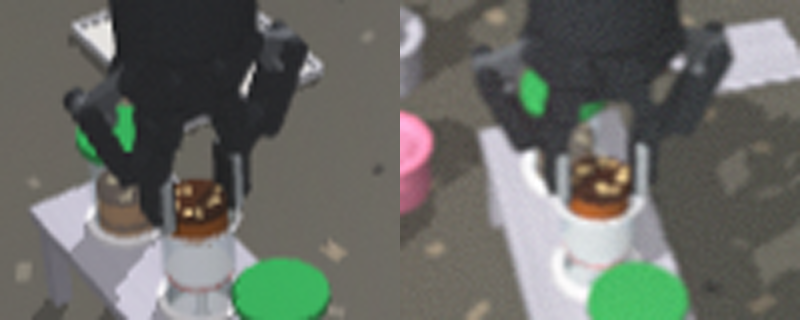

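View pics/w7c.png

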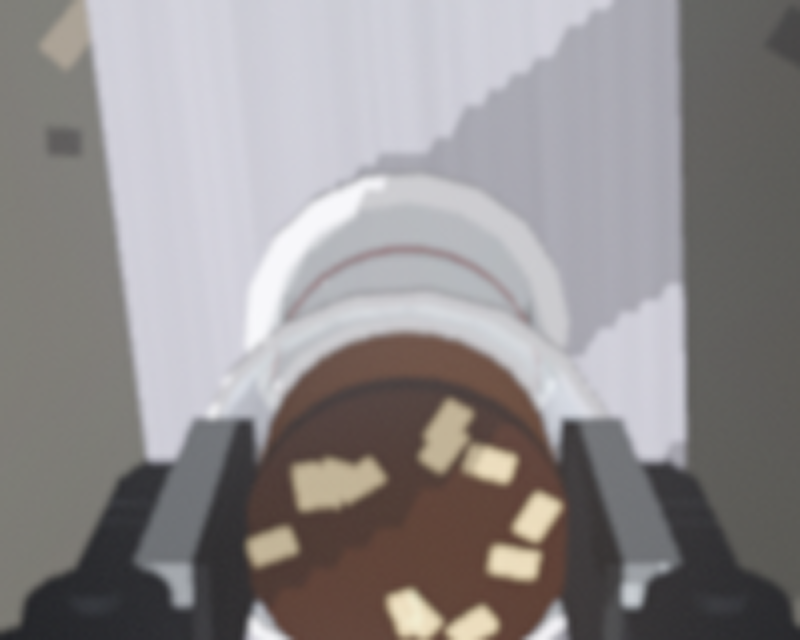

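Round enters the flare, centred, no contact force. A little lower, then check.

Request:
{"method": "jog_arm", "body": {
  "steps": [
    [0,0,-0.1,0,0,0],
    [0,0,-0.1,0,0,0],
    [0,0,0,0,0,0]
  ]
}}

```text
clock: 8.93
tcp_pos: [0.5905, 0.0317, 0.1366]
orientation: [0.001, 0.706, 0.709, 0.0]
force: [-4.5, -0.1, 13.8]
grip_width: 0.406
```

Request:
{"method": "jog_arm", "body": {
  "steps": [
    [-0.07,0,0.1,0,0,0],
    [0,0,0,0,0,0],
    [0,0,-0.1,0,0,0],
    [0,0,0,0,0,0]
  ]
}}

```text
clock: 9.43
tcp_pos: [0.5898, 0.0317, 0.1366]
orientation: [0.001, 0.706, 0.709, 0.0]
force: [-4.9, 0.7, 16.7]
grip_width: 0.407
```

```bash
python3 - <<'E'
from h import *
np.set_printoptions(precision=4,suppress=True)
s=monitor.get_state(); print(s["tcp_pos"],s["orientation"],s["force"],s["wrist_torque"],s["clock"])
cap("side","side8");cap("wrist","wrist8");cap("scene","scene8")
crop("side8",270,155,50,40,10,"b8");crop("scene8",235,180,50,40,10,"a8");crop("wrist8",180,150,200,160,4,"w8c")
x=np.hstack([cv2.imread("pics/a8.png")[:,100:500],cv2.imread("pics/b8.png")[:,:400]]);cv2.imwrite("pics/ab8.png",x)
E
```

```text
[0.5898 0.0317 0.1366] [0.0005 0.7057 0.7085 0.0004] [-4.8978  0.6617 16.6894] [0.0881 1.098  0.0324] 9.425
```

View pics/ab8.png

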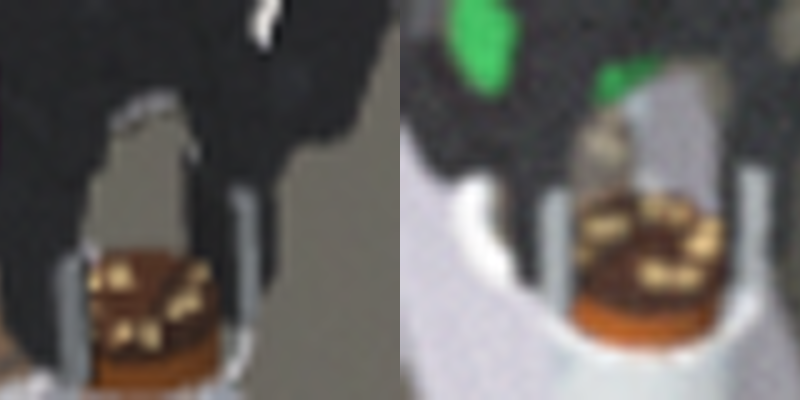

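View pics/w8c.png

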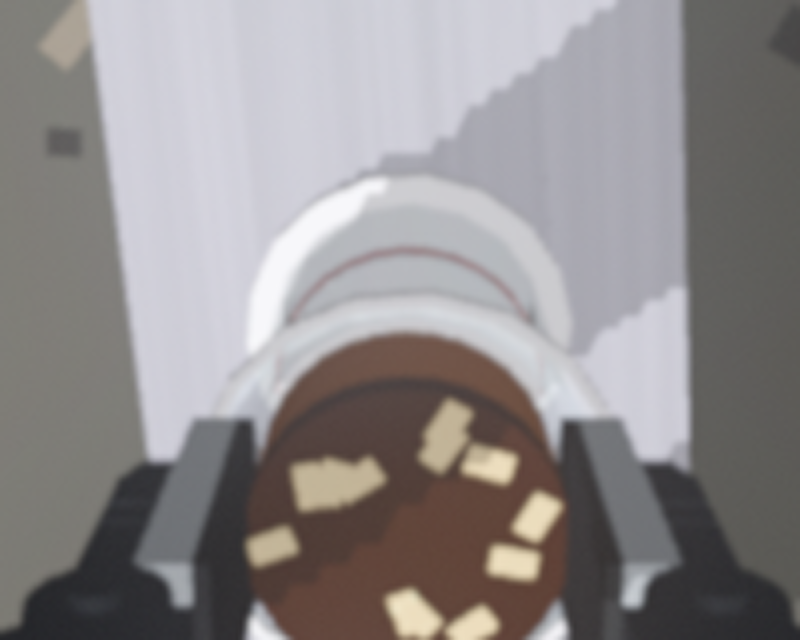

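The ~15 N is on the −x side. From the moment it looks like a fingertip on the rim, so the mouth is near 0.141 and the round is already about 12 mm down. Easing up 1 mm and releasing.

Request:
{"method": "jog_arm", "body": {
  "steps": [
    [0.03,0,0.12,0,0,0],
    [0,0,0,0,0,0]
  ]
}}

```text
clock: 9.82
tcp_pos: [0.5899, 0.0317, 0.1367]
orientation: [0.0, 0.706, 0.709, 0.0]
force: [-1.6, -0.1, 6.3]
grip_width: 0.401
```

Request:
{"method": "jog_arm", "body": {
  "steps": [
    [0,0,0,0,0,0],
    [0,0,0,0,0,0],
    [0,0,0,0,0,0],
    [0,0,0,0,0,0]
  ],
  "claw": 0.25
}}

```text
clock: 10.32
tcp_pos: [0.5899, 0.0317, 0.1366]
orientation: [-0.0, 0.706, 0.709, -0.0]
force: [0.7, 0.0, 0.2]
grip_width: 0.623
```

Request:
{"method": "jog_arm", "body": {
  "steps": [
    [0,0,2,0,0,0],
    [0,0,4,0,0,0],
    [0,-3,2,0,0,0],
    [0,-4,0,0,0,0],
    [0,0,0,0,0,0],
    [0,0,0,0,0,0]
  ]
}}

```text
clock: 11.08
tcp_pos: [0.5898, -0.0381, 0.2165]
orientation: [-0.0, 0.706, 0.708, -0.0]
force: [-0.1, 0.6, 0.2]
grip_width: 0.628
```

```bash
python3 - <<'E'
from h import *
np.set_printoptions(precision=4,suppress=True)
for n in("scene","side","wrist"): cap(n,n+"9")
s=monitor.get_state(); print(s["tcp_pos"],s["grip_width"],s["force"],s["clock"])
crop("scene9",210,160,100,100,4,"a");crop("side9",245,135,100,100,4,"b");crop("wrist9",220,50,130,130,5,"w9c")
x=np.hstack([cv2.imread("pics/a.png"),cv2.imread("pics/b.png")]);cv2.imwrite("pics/ab9.png",x)
E
```

```text
[ 0.5898 -0.0375  0.2166] 0.6257264345049182 [ 0.8358 -0.3746 -0.5422] 11.225
```

View pics/ab9.png

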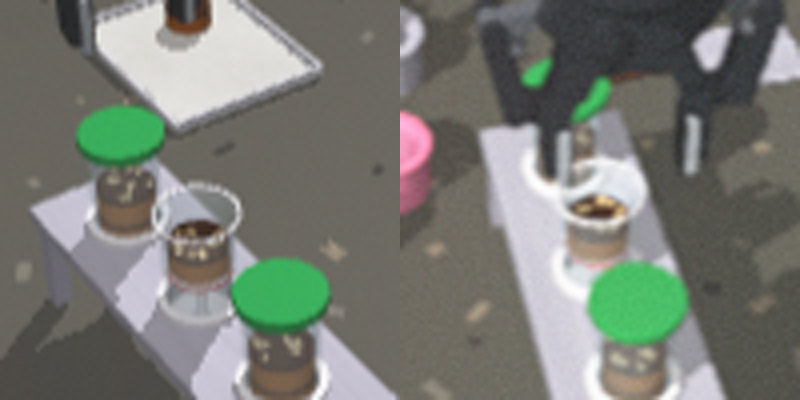

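View pics/w9c.png

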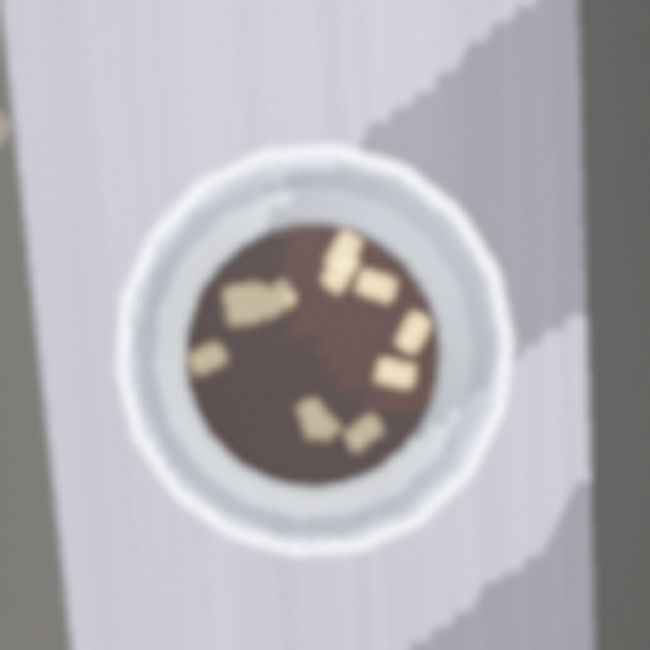

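First round lies flat in the tube on the follower (scene crop (197,260) and wrist crop (315,353), concentric with the rim). Fetching the far round the same way.

Request:
{"method": "jog_arm", "body": {
  "steps": [
    [-1,-2,0,0,0,0],
    [-2,-3.5,0,0,0,0],
    [-2.5,-4,0,0,0,0],
    [-2.5,-4,0,0,0,0],
    [-2.5,-4,-1,0,0,0],
    [-2.5,-4,-3,0,0,0],
    [-2.1,-4,-3,0,0,0],
    [-2,-2.25,-3,0,0,0],
    [0,-1,-1,0,0,0],
    [0,0,0,0,0,0],
    [0,0,0,0,0,0]
  ],
  "claw": 0.2
}}

```text
clock: 12.6
tcp_pos: [0.4198, -0.3255, 0.1077]
orientation: [0.001, 0.705, 0.709, 0.0]
force: [-0.4, -0.0, 0.4]
grip_width: 0.594
```

```bash
python3 - <<'E'
from h import *
np.set_printoptions(precision=4,suppress=True)
c=cap("wrist","w10"); s=monitor.get_state(); print(s["tcp_pos"],s["grip_width"],s["force"],s["clock"])
crop("w10",210,150,140,120,5,"w10c")
print(proj(c,[*s["tcp_pos"][:2],.0225]))
E
```

```text
[ 0.4198 -0.3255  0.1077] 0.6009545365941535 [0.0565 0.4241 0.4853] 12.65
[[281.948 219.598]]
```

View pics/w10c.png

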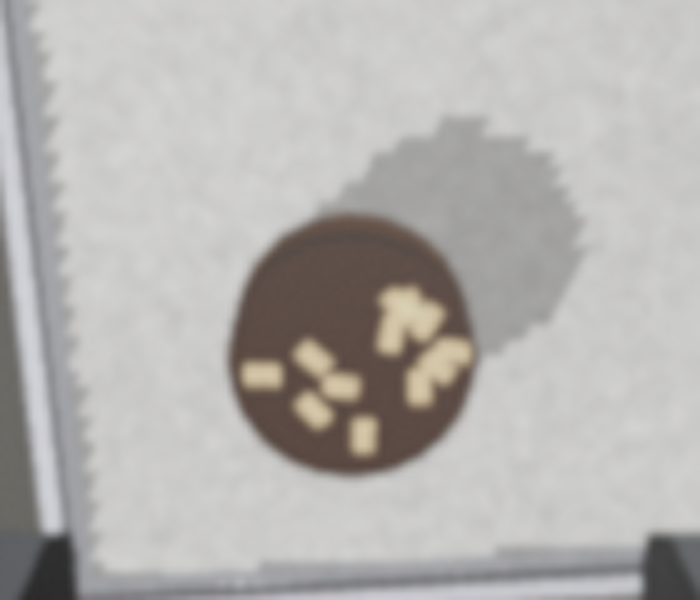

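Round top at px (280.4,220.4), about 1 mm from the tool axis; correct and grip.

Request:
{"method": "jog_arm", "body": {
  "steps": [
    [-0.1,-0.05,-2.5,0,0,0],
    [0,0,-2.5,0,0,0],
    [0,0,-2.5,0,0,0],
    [0,0,-1.5,0,0,0],
    [0,0,-0.57,0,0,0],
    [0,0,0,0,0,0],
    [0,0,0,0,0,0]
  ]
}}

```text
clock: 13.52
tcp_pos: [0.4184, -0.3265, 0.0117]
orientation: [0.001, 0.706, 0.709, 0.0]
force: [-0.8, 0.1, 0.1]
grip_width: 0.601
```

Request:
{"method": "jog_arm", "body": {
  "steps": [
    [0,0,0,0,0,0],
    [0,0,0,0,0,0],
    [0,0,0,0,0,0],
    [0,0,0,0,0,0],
    [0,0,0,0,0,0],
    [0,0,0,0,0,0]
  ],
  "claw": -1,
  "newtons": 25
}}

```text
clock: 14.28
tcp_pos: [0.4183, -0.3266, 0.0116]
orientation: [0.001, 0.706, 0.709, 0.0]
force: [1.2, 0.1, 6.1]
grip_width: 0.408
```

Request:
{"method": "jog_arm", "body": {
  "steps": [
    [0,0,1,0,0,0],
    [0,0,2,0,0,0],
    [0,0,4,0,0,0],
    [0,0,4,0,0,0],
    [1,2,4,0,0,0],
    [2,4,3,0,0,0],
    [2.5,4,0,0,0,0],
    [2.5,4,0,0,0,0],
    [2.5,4,0,0,0,0],
    [2.5,4,0,0,0,0],
    [2.5,4,0,0,0,0],
    [1.6,2.4,0,0,0,0],
    [0,1,0,0,0,0],
    [0,0,0,0,0,0],
    [0,0,0,0,0,0]
  ]
}}

```text
clock: 16.15
tcp_pos: [0.5884, -0.0332, 0.1913]
orientation: [0.0, 0.706, 0.708, -0.0]
force: [-0.6, -0.3, -0.2]
grip_width: 0.405
```

```bash
python3 - <<'E'
from h import *
np.set_printoptions(precision=4,suppress=True)
c=cap("wrist","w11"); s=monitor.get_state(); print(s["tcp_pos"],s["grip_width"],s["force"],s["clock"])
crop("w11",200,70,160,260,2.3,"w11a");crop("w5",200,70,160,260,2.3,"w5x")
cv2.imwrite("pics/w11c.png",np.hstack([cv2.imread("pics/w11a.png"),cv2.imread("pics/w5x.png")]))
E
```

```text
[ 0.5885 -0.0332  0.1912] 0.4004889382977758 [ 0.1914 -0.0673 -0.6731] 16.2
```

View pics/w11c.png

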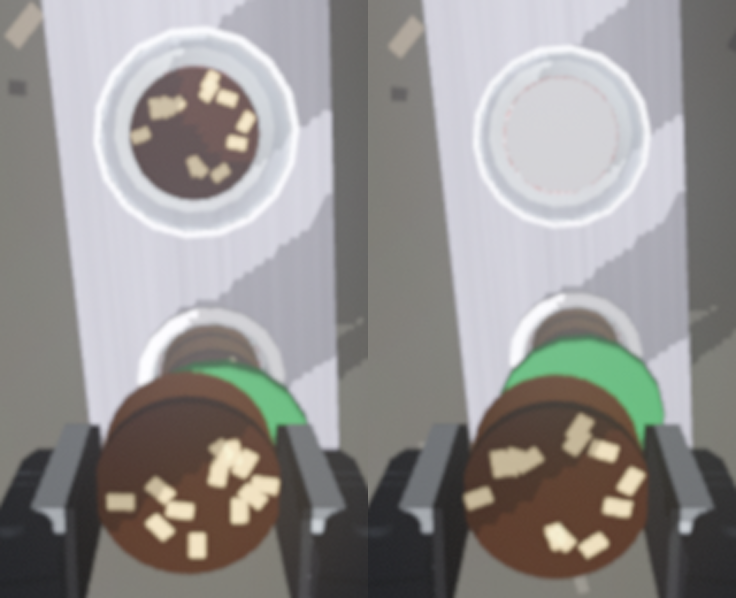

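Same grasp geometry as before. Inserting the second.

Request:
{"method": "jog_arm", "body": {
  "steps": [
    [0.15,2.5,0,0,0,0],
    [0,3,0,0,0,0],
    [0,1,-1.5,0,0,0],
    [0,0,-1.5,0,0,0],
    [0,0,-1,0,0,0],
    [0,0,0,0,0,0],
    [0,0,0,0,0,0],
    [0,0,-0.5,0,0,0],
    [0,0,-0.5,0,0,0],
    [0,0,-0.25,0,0,0],
    [0,0,0,0,0,0],
    [0,0,0,0,0,0]
  ]
}}

```text
clock: 17.7
tcp_pos: [0.5905, 0.0327, 0.1386]
orientation: [0.0, 0.706, 0.709, 0.0]
force: [0.6, 0.3, -0.1]
grip_width: 0.408
```

```bash
python3 - <<'E'
from h import *
np.set_printoptions(precision=4,suppress=True)
c=cap("wrist","w12"); cap("side","sd12");s=monitor.get_state(); print(s["tcp_pos"],s["grip_width"],s["force"],s["wrist_torque"],s["clock"])
crop("w12",200,150,160,160,3,"a");crop("side7",245,135,80,120,4,"b7");crop("sd12",260,145,60,60,8,"b")
cv2.imwrite("pics/w12c.png",np.hstack([cv2.imread("pics/a.png")[:480],cv2.imread("pics/b.png")[:480,:320]]))
E
```

```text
[0.5905 0.0327 0.1386] 0.4031171116037505 [ 0.2246 -0.6015 -0.304 ] [-0.0367  0.0774 -0.0345] 17.8
```

View pics/w12c.png

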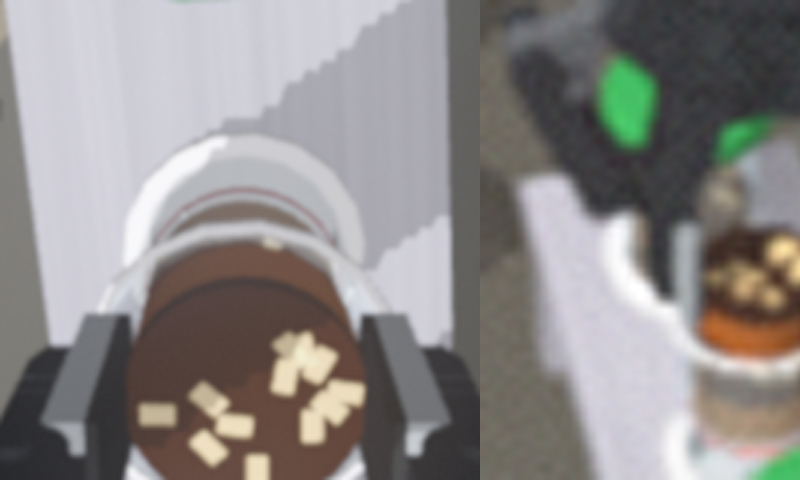

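Request:
{"method": "jog_arm", "body": {
  "steps": [
    [-0.05,-0.13,0,0,0,0],
    [0,0,-0.12,0,0,0],
    [0,0,0,0,0,0]
  ]
}}

```text
clock: 18.18
tcp_pos: [0.5898, 0.0313, 0.1372]
orientation: [-0.0, 0.706, 0.709, -0.0]
force: [0.2, -0.4, -0.2]
grip_width: 0.406
```

Request:
{"method": "jog_arm", "body": {
  "steps": [
    [0,0,0,0,0,0],
    [0,0,0,0,0,0],
    [0,0,0,0,0,0],
    [0,0,0,0,0,0]
  ],
  "claw": 0.25
}}

```text
clock: 18.68
tcp_pos: [0.5899, 0.0314, 0.1373]
orientation: [-0.0, 0.706, 0.709, 0.0]
force: [0.4, -0.6, -0.1]
grip_width: 0.629
```

Request:
{"method": "jog_arm", "body": {
  "steps": [
    [0,0,2,0,0,0],
    [0,0,4,0,0,0],
    [0,-3,2,0,0,0],
    [0,-4,0,0,0,0],
    [0,0,0,0,0,0],
    [0,0,0,0,0,0]
  ]
}}

```text
clock: 19.42
tcp_pos: [0.5898, -0.0384, 0.2172]
orientation: [-0.0, 0.706, 0.708, 0.0]
force: [-0.1, 0.7, 0.3]
grip_width: 0.624
```

```bash
python3 - <<'E'
from h import *
np.set_printoptions(precision=4,suppress=True)
for n in("scene","side","wrist"): cap(n,n+"13")
s=monitor.get_state(); print(s["tcp_pos"],s["grip_width"],s["force"],s["clock"])
crop("scene13",210,160,100,100,4,"a");crop("side13",245,135,100,100,4,"b");crop("wrist13",220,50,130,130,5,"w13c")
x=np.hstack([cv2.imread("pics/a.png"),cv2.imread("pics/b.png")]);cv2.imwrite("pics/ab13.png",x)
E
```

```text
[ 0.5898 -0.0378  0.2172] 0.6261608265845375 [ 0.0509 -0.59    0.1137] 19.575
```

View pics/ab13.png

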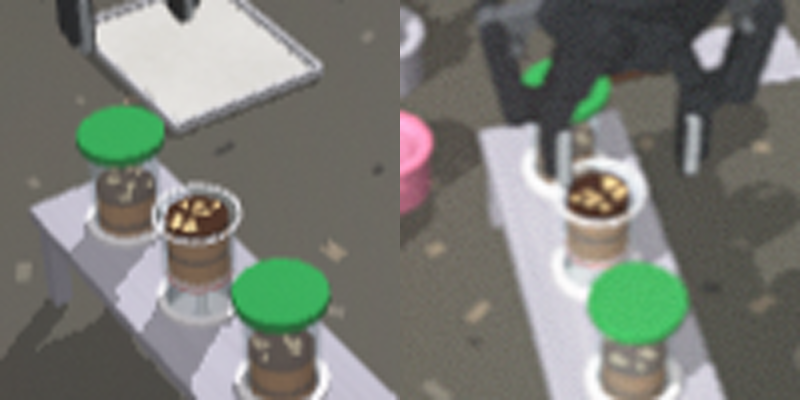

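View pics/w13c.png

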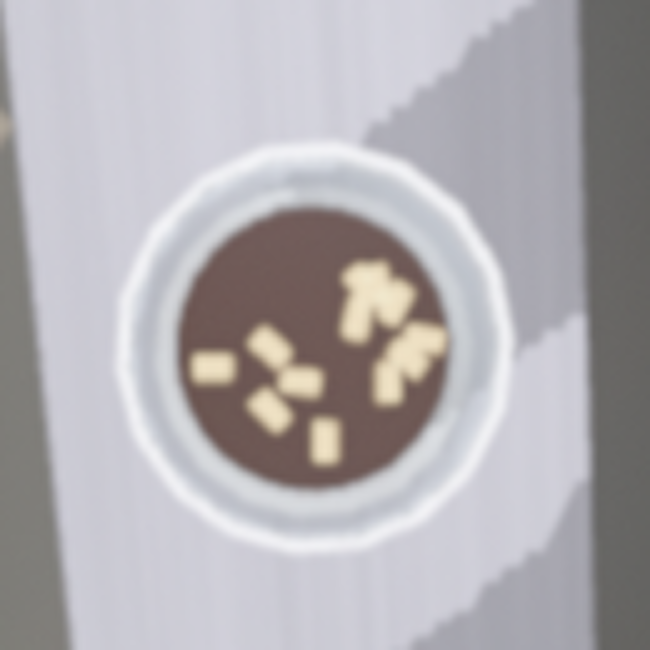

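Both rounds are in the tube, concentric and flat, top about 10 mm below the rim. Next the rod, but first how close the neighbouring look-alikes stand.

```bash
python3 - <<'E'
from h import *
np.set_printoptions(precision=4,suppress=True)
S=load("scene1");D=load("side1")
f=lambda x,y,p:(x+(p[0]+.5)/6-.5,y+(p[1]+.5)/6-.5)
for n,a,b in (("blacktop",(502,80),(88,213)),("blackfoot",(448,315),(123,420)),("orangetop",(567,413),(254,50))):
    print(n,*tri([(S,*f(320,240,a)),(D,*f(190,90,b))]))
c=load("wrist13"); print(atz(c,282.9,119.1,.140))
E
```

```text
blacktop [0.3916 0.2847 0.1279] [array([-0.3,  0.1]), array([-0.2, -0.1])]
blackfoot [0.3906 0.2854 0.0066] [array([ 0.1, -0. ]), array([0.1, 0. ])]
orangetop [0.4702 0.399  0.1283] [array([-0.4,  0.2]), array([-0.3, -0.1])]
[0.5899 0.0314 0.14  ]
```

Request:
{"method": "jog_arm", "body": {
  "steps": [
    [-1,2.5,0,0,0,0],
    [-1.1,4,0,0,0,0],
    [-1.1,4,0,0,0,0],
    [-1.1,4,0,0,0,0],
    [-1.1,4,0,0,0,0],
    [-1.1,4,0,0,0,0],
    [-1.4,4,0,0,0,0],
    [-1.6,1,0,0,0,0],
    [-1,0,0,0,0,0],
    [-0.85,0,0,0,0,0],
    [0,0,0,0,0,0],
    [0,0,0,0,0,0]
  ],
  "claw": 0.1
}}

```text
clock: 21.08
tcp_pos: [0.4768, 0.2359, 0.2173]
orientation: [0.0, 0.706, 0.708, 0.0]
force: [0.3, -0.2, 0.5]
grip_width: 0.548
```

```bash
python3 - <<'E'
from h import *
np.set_printoptions(precision=4,suppress=True)
c=cap("wrist","w14"); s=monitor.get_state(); print(s["tcp_pos"],s["grip_width"],s["force"],s["clock"])
print(proj(c,[[.476,.310,.136],[.476,.310,.04]]))
E
```

```text
[0.4768 0.236  0.2173] 0.5470677130190077 [ 0.25    0.9974 -0.3249] 21.125
[[281.2842 111.1861]
 [281.2111 114.1623]]
```

View pics/w14.png

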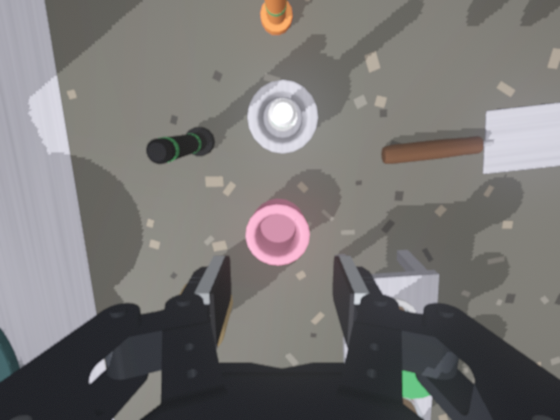

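```bash
python3 - <<'E'
from h import *
np.set_printoptions(precision=4,suppress=True)
crop("w14",235,70,100,100,6,"w14c")
E
```

```text
(no output)
```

View pics/w14c.png

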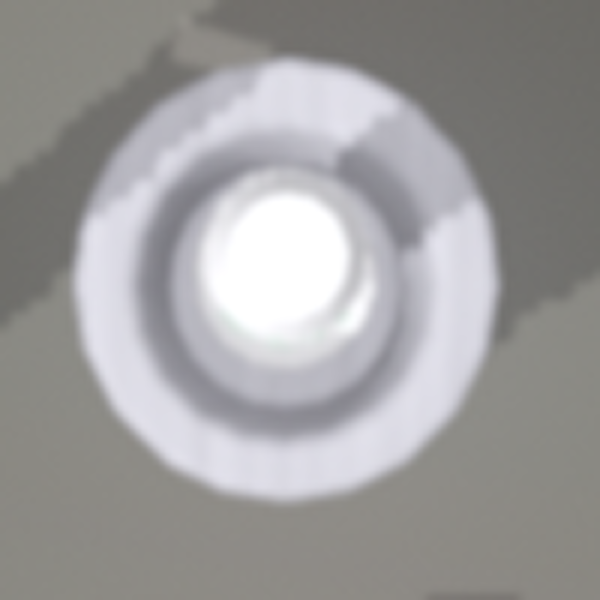

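```bash
python3 - <<'E'
from h import *
np.set_printoptions(precision=4,suppress=True)
c=load("w14"); print(atz(c,282.1,112.9,.136),atz(c,282.8,114.3,.02),atz(c,282.9,116.3,.04))
E
```

```text
[0.4765 0.3089 0.136 ] [0.4776 0.3103 0.02  ] [0.4776 0.3081 0.04  ]
```

Rod axis at about (0.477,0.3095) and holder mouth (0.4776,0.308): rod upright in the steel holder, look-alikes 85+ mm away. Gripping 20 mm above its middle.

Request:
{"method": "jog_arm", "body": {
  "steps": [
    [0,3,0,0,0,0],
    [0,3,0,0,0,0],
    [0,1.35,0,0,0,0],
    [0,0,0,0,0,0],
    [0,0,-2,0,0,0],
    [0,0,-3,0,0,0],
    [0,0,-3,0,0,0],
    [0,0,-3,0,0,0],
    [0,0,-2.5,0,0,0],
    [0,0,-1,0,0,0],
    [0,0,0,0,0,0],
    [0,0,0,0,0,0]
  ]
}}

```text
clock: 22.62
tcp_pos: [0.477, 0.3099, 0.0733]
orientation: [0.0, 0.706, 0.708, 0.001]
force: [0.6, 0.3, -0.0]
grip_width: 0.547
```

```bash
python3 - <<'E'
from h import *
np.set_printoptions(precision=4,suppress=True)
c=cap("wrist","w15"); s=monitor.get_state(); print(s["tcp_pos"],s["grip_width"],s["force"],s["clock"])
print(proj(c,[[*s["tcp_pos"][:2],.136],[*s["tcp_pos"][:2],.09]]))
E
```

```text
[0.477  0.31   0.0733] 0.5495399977373223 [-0.5748 -0.796  -0.0717] 22.675
[[283.6234 367.0028]
 [282.6994 288.9657]]
```

View pics/w15.png

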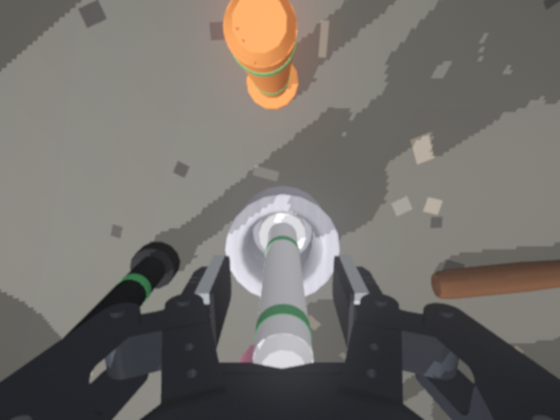

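The rod is centred between the fingers at px (283,290). Closing with 100 N.

Request:
{"method": "jog_arm", "body": {
  "steps": [
    [0,0,0,0,0,0],
    [0,0,0,0,0,0],
    [0,0,0,0,0,0],
    [0,0,0,0,0,0],
    [0,0,0,0,0,0],
    [0,0,0,0,0,0],
    [0,0,0,0,0,0]
  ],
  "claw": -1,
  "newtons": 100
}}

```text
clock: 23.55
tcp_pos: [0.4767, 0.3101, 0.0728]
orientation: [0.0, 0.706, 0.709, 0.0]
force: [-0.3, 0.4, 6.1]
grip_width: 0.181
```

Request:
{"method": "jog_arm", "body": {
  "steps": [
    [0,0,1,0,0,0],
    [0,0,1,0,0,0],
    [0,0,2,0,0,0],
    [0,0,3,0,0,0],
    [0,0,3,0,0,0],
    [0,0,3,0,0,0],
    [0,0,3,0,0,0],
    [0,0,1.5,0,0,0],
    [0,0,0,0,0,0],
    [0,0,0,0,0,0]
  ]
}}

```text
clock: 24.8
tcp_pos: [0.4761, 0.3097, 0.2468]
orientation: [-0.0, 0.706, 0.709, -0.0]
force: [-0.2, -0.1, -1.7]
grip_width: 0.186
```

```bash
python3 - <<'E'
from h import *
np.set_printoptions(precision=4,suppress=True)
for n in("scene","side","wrist"): cap(n,n+"16")
s=monitor.get_state(); print(s["tcp_pos"],s["orientation"],s["grip_width"],s["force"],s["wrist_torque"],s["clock"])
crop("scene16",300,130,133,200,3,"a");crop("side16",180,50,133,200,3,"b")
x=np.hstack([cv2.imread("pics/a.png"),cv2.imread("pics/b.png")]);cv2.imwrite("pics/ab16.png",x)
E
```

```text
[0.4761 0.3097 0.2466] [-0.0002  0.7057  0.7085 -0.0006] 0.18532351338282493 [-0.7644  0.3341 -1.5458] [ 0.0159 -0.0112  0.0086] 24.95
```

View pics/ab16.png

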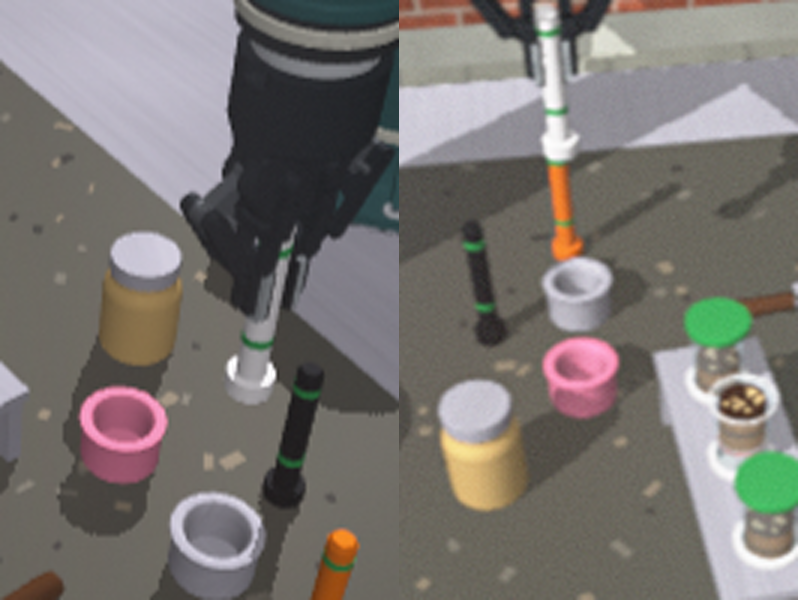

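View pics/wrist16.png

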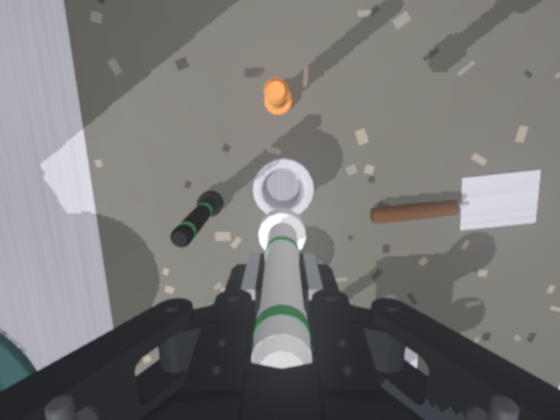

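Rod held upright with its foot free (load ≈ 1.5 N); the white rod left the steel holder, look-alikes untouched. Carrying it over the tube.

Request:
{"method": "jog_arm", "body": {
  "steps": [
    [0.6,-1.5,0,0,0,0],
    [1.2,-3,0,0,0,0],
    [1.6,-4,0,0,0,0],
    [1.6,-4,0,0,0,0],
    [1.6,-4,0,0,0,0],
    [1.6,-4,0,0,0,0],
    [1.6,-4,0,0,0,0],
    [1.2,-2.3,0,0,0,0],
    [0.34,-1.04,-1,0,0,0],
    [0,0,-1,0,0,0],
    [0,0,-0.5,0,0,0],
    [0,0,0,0,0,0],
    [0,0,0,0,0,0]
  ]
}}

```text
clock: 26.58
tcp_pos: [0.5897, 0.032, 0.2226]
orientation: [0.0, 0.705, 0.709, 0.0]
force: [-0.1, -0.1, -1.6]
grip_width: 0.185
```

```bash
python3 - <<'E'
from h import *
np.set_printoptions(precision=4,suppress=True)
for n in("scene","side","wrist"): cap(n,n+"17")
s=monitor.get_state(); print(s["tcp_pos"],s["orientation"],s["grip_width"],s["force"],s["clock"])
c=load("wrist17"); t=s["tcp_pos"]; print(proj(c,[[.5898,.0314,.140],[t[0],t[1],t[2]-.0528]]))
crop("scene17",230,140,80,100,5,"a");crop("side17",260,100,80,100,5,"b");crop("wrist17",210,130,145,120,5,"w17c")
x=np.hstack([cv2.imread("pics/a.png"),cv2.imread("pics/b.png")]);cv2.imwrite("pics/ab17.png",x)
E
```

```text
[0.5899 0.0317 0.2226] [0.0002 0.7056 0.7086 0.0002] 0.18296002493644242 [-0.446  -0.3023 -2.4643] 26.725
[[281.8844 221.3126]
 [282.1014 234.7428]]
```

View pics/ab17.png

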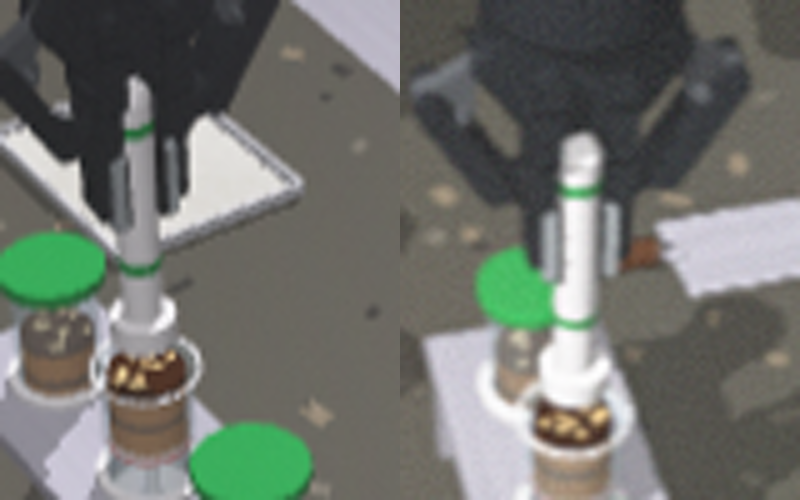

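View pics/w17c.png

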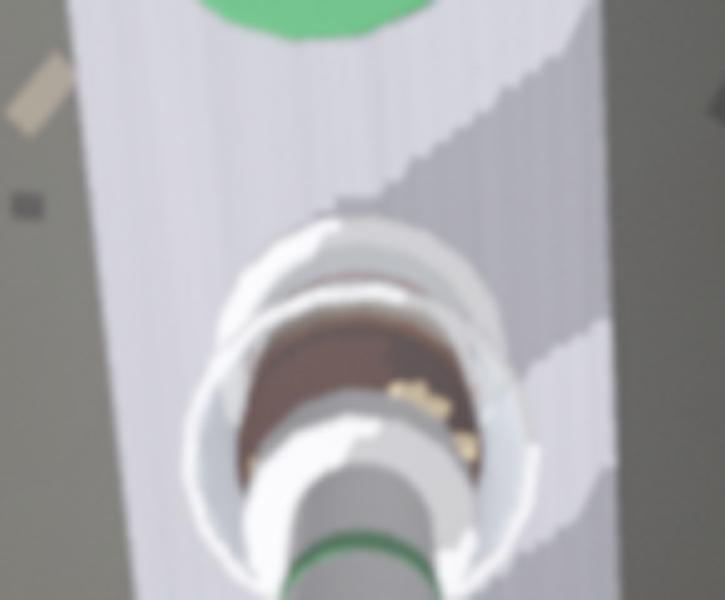

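```bash
python3 - <<'E'
from h import *
c=load("wrist17")
print("rim y",atz(c,282,187.8,.140)[1]-.0253,"foot y",atz(c,282,213.2,.1698)[1]-.015, atz(c,282,208.2,.1558)[1]-.015)
E
```

```text
rim y 0.030219732330399433 foot y 0.030624330609820248 0.030123469363935236
```

Foot and rim agree within 0.5 mm (x and y). Lowering with force checks.

Request:
{"method": "jog_arm", "body": {
  "steps": [
    [0,0,-0.5,0,0,0],
    [0,0,-0.5,0,0,0],
    [0,0,-0.5,0,0,0],
    [0,0,-0.4,0,0,0],
    [0,0,-0.2,0,0,0],
    [0,0,0,0,0,0]
  ]
}}

```text
clock: 27.48
tcp_pos: [0.5898, 0.0315, 0.2014]
orientation: [0.0, 0.706, 0.709, 0.0]
force: [-0.8, -0.4, 1.4]
grip_width: 0.187
```

Request:
{"method": "jog_arm", "body": {
  "steps": [
    [0,0,-0.1,0,0,0],
    [0,0,-0.1,0,0,0],
    [0,0,-0.1,0,0,0],
    [0,0,0,0,0,0]
  ]
}}

```text
clock: 27.98
tcp_pos: [0.5898, 0.0315, 0.1982]
orientation: [0.0, 0.706, 0.709, -0.0]
force: [-0.6, 1.3, 3.4]
grip_width: 0.181
```

Request:
{"method": "jog_arm", "body": {
  "steps": [
    [0,0,-0.1,0,0,0],
    [0,0,-0.1,0,0,0],
    [0,0,-0.1,0,0,0],
    [0,0,0,0,0,0]
  ]
}}

```text
clock: 28.48
tcp_pos: [0.5898, 0.0315, 0.1952]
orientation: [-0.0, 0.706, 0.709, -0.0]
force: [-0.1, 0.8, 3.3]
grip_width: 0.186
```

Contact at TCP z ≈ 0.202, sliding at about 5 N as expected. At least 28 mm of travel must follow, so down to 0.179 at 1 mm per row, then smaller steps.

Request:
{"method": "jog_arm", "body": {
  "steps": [
    [0,0,-0.1,0,0,0],
    [0,0,-0.1,0,0,0],
    [0,0,-0.1,0,0,0],
    [0,0,-0.1,0,0,0],
    [0,0,-0.1,0,0,0],
    [0,0,-0.1,0,0,0],
    [0,0,-0.1,0,0,0],
    [0,0,-0.1,0,0,0]
  ]
}}

```text
clock: 29.48
tcp_pos: [0.5898, 0.0315, 0.1872]
orientation: [-0.0, 0.706, 0.709, 0.0]
force: [-1.5, -0.7, 4.4]
grip_width: 0.184
```

Request:
{"method": "jog_arm", "body": {
  "steps": [
    [0,0,-0.1,0,0,0],
    [0,0,-0.1,0,0,0],
    [0,0,-0.1,0,0,0],
    [0,0,-0.1,0,0,0],
    [0,0,-0.1,0,0,0],
    [0,0,-0.1,0,0,0],
    [0,0,-0.1,0,0,0],
    [0,0,-0.1,0,0,0]
  ]
}}

```text
clock: 30.48
tcp_pos: [0.5898, 0.0315, 0.1792]
orientation: [0.0, 0.706, 0.709, -0.0]
force: [-0.4, 0.8, 3.8]
grip_width: 0.188
```

```bash
python3 - <<'E'
from h import *
for n in("scene","side"): cap(n,n+"18")
s=monitor.get_state(); print(s["tcp_pos"],s["force"],s["clock"])
crop("scene18",230,140,80,100,5,"a");crop("side18",260,120,80,100,5,"b")
x=np.hstack([cv2.imread("pics/a.png"),cv2.imread("pics/b.png")]);cv2.imwrite("pics/ab18.png",x)
E
```

```text
[0.58974245 0.03149973 0.17912906] [-0.76957952  0.61374046  3.16691905] 30.575
```

View pics/ab18.png

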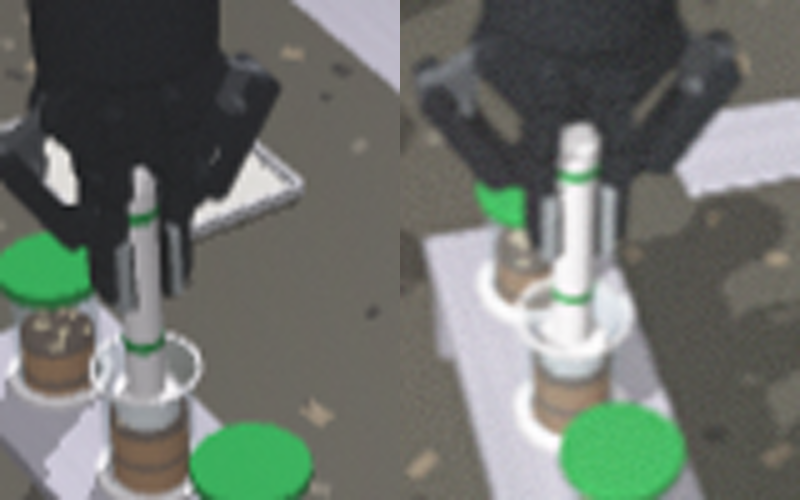

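The stack goes down flat. Continuing in 1 mm steps, 3 per call (a 3 mm overshoot would be too much, so 2 once it is near the floor).

Request:
{"method": "jog_arm", "body": {
  "steps": [
    [0,0,-0.1,0,0,0],
    [0,0,-0.1,0,0,0]
  ]
}}

```text
clock: 30.82
tcp_pos: [0.5898, 0.0315, 0.1772]
orientation: [0.0, 0.706, 0.709, 0.0]
force: [-0.0, -0.6, 4.5]
grip_width: 0.19
```

Request:
{"method": "jog_arm", "body": {
  "steps": [
    [0,0,-0.1,0,0,0],
    [0,0,-0.1,0,0,0]
  ]
}}

```text
clock: 31.08
tcp_pos: [0.5897, 0.0315, 0.1752]
orientation: [-0.0, 0.706, 0.709, -0.0]
force: [0.3, 0.1, 3.6]
grip_width: 0.185
```

Request:
{"method": "jog_arm", "body": {
  "steps": [
    [0,0,-0.1,0,0,0]
  ]
}}

```text
clock: 31.2
tcp_pos: [0.5898, 0.0315, 0.1742]
orientation: [-0.0, 0.706, 0.709, -0.0]
force: [-0.5, 0.6, 3.2]
grip_width: 0.186
```

Request:
{"method": "jog_arm", "body": {
  "steps": [
    [0,0,-0.1,0,0,0]
  ]
}}

```text
clock: 31.32
tcp_pos: [0.5898, 0.0315, 0.1732]
orientation: [0.0, 0.706, 0.709, 0.0]
force: [-0.5, 0.6, 4.5]
grip_width: 0.187
```

Request:
{"method": "jog_arm", "body": {
  "steps": [
    [0,0,-0.1,0,0,0]
  ]
}}

```text
clock: 31.45
tcp_pos: [0.5898, 0.0315, 0.1722]
orientation: [0.0, 0.706, 0.709, -0.0]
force: [-0.5, 0.5, 4.8]
grip_width: 0.184
```

Request:
{"method": "jog_arm", "body": {
  "steps": [
    [0,0,-0.05,0,0,0],
    [0,0,0,0,0,0]
  ]
}}

```text
clock: 31.7
tcp_pos: [0.5898, 0.0315, 0.1717]
orientation: [-0.0, 0.706, 0.708, -0.0]
force: [0.3, -0.9, 2.9]
grip_width: 0.186
```

Request:
{"method": "jog_arm", "body": {
  "steps": [
    [0,0,-0.05,0,0,0],
    [0,0,0,0,0,0]
  ]
}}

```text
clock: 31.95
tcp_pos: [0.5898, 0.0315, 0.1713]
orientation: [-0.0, 0.706, 0.709, -0.0]
force: [-0.6, -0.6, 3.5]
grip_width: 0.184
```

Request:
{"method": "jog_arm", "body": {
  "steps": [
    [0,0,-0.05,0,0,0],
    [0,0,-0.05,0,0,0]
  ]
}}

```text
clock: 32.2
tcp_pos: [0.5898, 0.0315, 0.1702]
orientation: [0.0, 0.706, 0.709, 0.0]
force: [0.2, 1.1, 3.3]
grip_width: 0.19
```

Request:
{"method": "jog_arm", "body": {
  "steps": [
    [0,0,-0.05,0,0,0],
    [0,0,-0.05,0,0,0]
  ]
}}

```text
clock: 32.45
tcp_pos: [0.5898, 0.0315, 0.1693]
orientation: [0.0, 0.706, 0.709, 0.0]
force: [-0.8, 0.3, 7.4]
grip_width: 0.184
```

Request:
{"method": "jog_arm", "body": {
  "steps": [
    [0,0,-0.05,0,0,0],
    [0,0,-0.03,0,0,0]
  ]
}}

```text
clock: 32.7
tcp_pos: [0.59, 0.0314, 0.169]
orientation: [0.0, 0.706, 0.709, 0.0]
force: [-2.1, 0.4, 12.3]
grip_width: 0.182
```

Bottomed at TCP z ≈ 0.1695; rod force ≈ 14 N (with about 1.6 N rod weight). Reading it settled before the final bit.

Request:
{"method": "jog_arm", "body": {
  "steps": [
    [0,0,0,0,0,0]
  ]
}}

```text
clock: 32.83
tcp_pos: [0.59, 0.0314, 0.1691]
orientation: [0.0, 0.706, 0.709, 0.0]
force: [-1.2, -0.2, 12.3]
grip_width: 0.182
```

Request:
{"method": "jog_arm", "body": {
  "steps": [
    [0,0,-0.04,0,0,0],
    [0,0,0,0,0,0]
  ]
}}

```text
clock: 33.08
tcp_pos: [0.5901, 0.0315, 0.1689]
orientation: [0.001, 0.706, 0.709, 0.0]
force: [-2.4, 0.2, 14.2]
grip_width: 0.186
```

Request:
{"method": "jog_arm", "body": {
  "steps": [
    [0,0,-0.05,0,0,0],
    [0,0,0,0,0,0],
    [0,0,0,0,0,0],
    [0,0,0,0,0,0],
    [0,0,0,0,0,0],
    [0,0,0,0,0,0]
  ]
}}

```text
clock: 33.83
tcp_pos: [0.5902, 0.0314, 0.1688]
orientation: [0.001, 0.706, 0.709, 0.001]
force: [-3.1, 0.0, 17.9]
grip_width: 0.188
```

```bash
python3 - <<'E'
from h import *
for n in("scene","side"): cap(n,n+"19")
s=monitor.get_state(); print(s["tcp_pos"],s["force"],s["wrist_torque"],s["clock"])
crop("scene19",230,140,80,100,5,"a");crop("side19",260,120,80,100,5,"b")
x=np.hstack([cv2.imread("pics/a.png"),cv2.imread("pics/b.png")]);cv2.imwrite("pics/ab19.png",x)
E
```

```text
[0.59016768 0.03142482 0.16876086] [-3.46823165  0.6449614  18.84693022] [ 0.01933699  0.9570558  -0.03758569] 33.925
```

View pics/ab19.png

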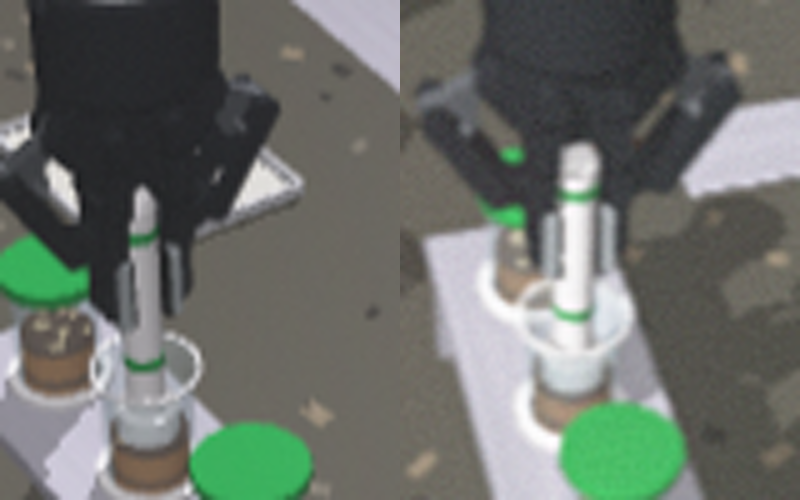

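Held 18–19 N for about 0.8 s after a stiff stop, at 32 mm of travel after contact. Withdrawing the rod and carrying it back above its holder.

Request:
{"method": "jog_arm", "body": {
  "steps": [
    [0,0,0.1,0,0,0],
    [0,0,0.5,0,0,0],
    [0,0,1,0,0,0],
    [0,0,2,0,0,0],
    [0,0,2,0,0,0],
    [0,0,2.2,0,0,0],
    [-0.6,1.5,0,0,0,0],
    [-1.2,3,0,0,0,0],
    [-1.6,4,0,0,0,0],
    [-1.6,4,0,0,0,0],
    [-1.6,4,0,0,0,0],
    [-1.6,4,0,0,0,0],
    [-1.6,4,0,0,0,0],
    [-1.2,2.3,0,0,0,0],
    [-0.3,1.0,0,0,0,0],
    [0,0,0,0,0,0],
    [0,0,0,0,0,0]
  ]
}}

```text
clock: 36.05
tcp_pos: [0.4771, 0.3088, 0.2454]
orientation: [0.0, 0.706, 0.708, -0.0]
force: [0.1, 0.3, -0.7]
grip_width: 0.19
```

```bash
python3 - <<'E'
from h import *
np.set_printoptions(precision=4,suppress=True)
for n in("scene","side","wrist"): cap(n,n+"20")
s=monitor.get_state(); print(s["tcp_pos"],s["orientation"],s["grip_width"],s["force"],s["clock"])
crop("scene20",230,140,200,200,3,"a");crop("side20",200,80,66,200,3,"b");crop("wrist20",230,130,110,120,5,"b2")
cv2.imwrite("pics/ab20.png",np.hstack([cv2.imread("pics/a.png"),cv2.imread("pics/b.png")]))
crop("scene20",230,185,70,70,6,"a");crop("side20",265,160,55,70,6,"b")
cv2.imwrite("pics/ab20t.png",np.hstack([cv2.imread("pics/a.png"),cv2.imread("pics/b.png")]))
E
```

```text
[0.4772 0.3088 0.2455] [ 0.      0.7061  0.7081 -0.    ] 0.1826608983236983 [-0.0935  0.0076 -0.624 ] 36.2
```

View pics/ab20.png

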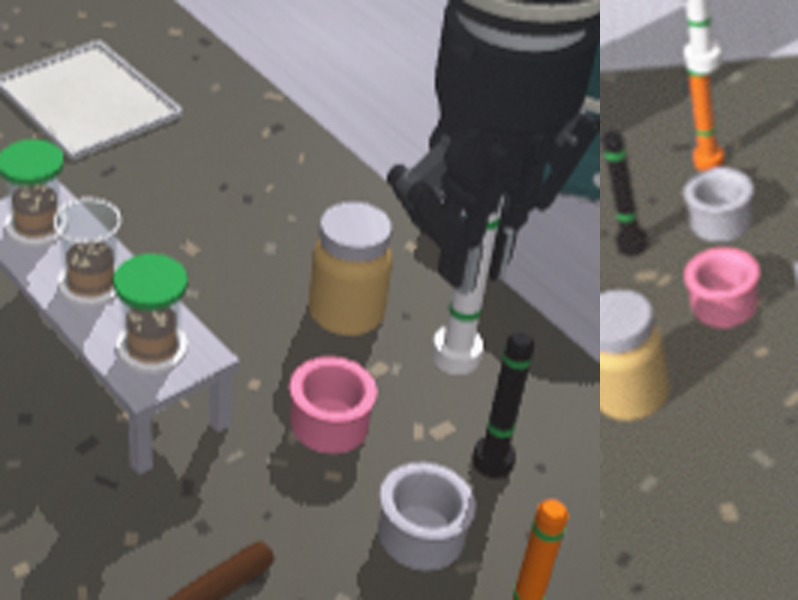

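View pics/ab20t.png

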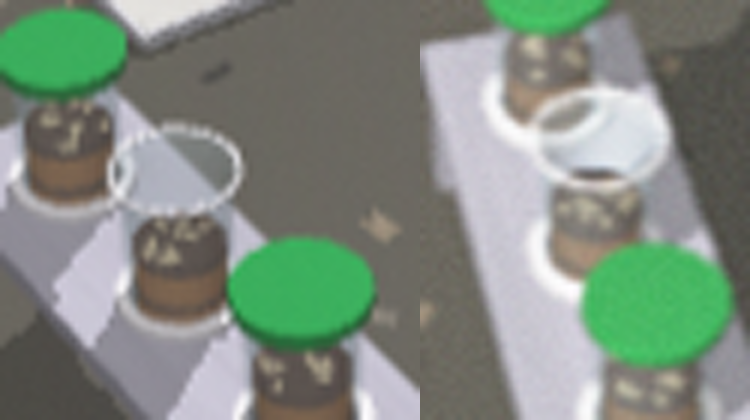

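View pics/b2.png

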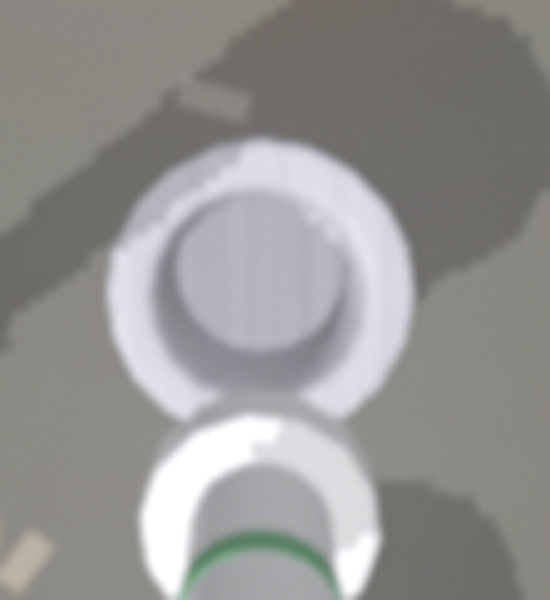

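The stack sits flat at the bottom, level with the full tubes, and rod and holder are in line (crop x 260 vs 261). Lowering the rod into the steel holder.

Request:
{"method": "jog_arm", "body": {
  "steps": [
    [0,0,-2,0,0,0],
    [0,0,-3,0,0,0],
    [0,0,-3,0,0,0],
    [0,0,-2,0,0,0],
    [0,0,-2,0,0,0],
    [0,0,-1,0,0,0],
    [0,0,-1,0,0,0],
    [0,0,-1,0,0,0],
    [0,0,-1,0,0,0],
    [0,0,-0.8,0,0,0],
    [0,0,0,0,0,0]
  ]
}}

```text
clock: 37.58
tcp_pos: [0.4765, 0.3094, 0.077]
orientation: [-0.0, 0.706, 0.709, -0.0]
force: [0.6, -0.0, -0.2]
grip_width: 0.188
```

Request:
{"method": "jog_arm", "body": {
  "steps": [
    [0,0,-0.1,0,0,0],
    [0,0,-0.1,0,0,0],
    [0,0,0,0,0,0]
  ]
}}

```text
clock: 37.95
tcp_pos: [0.4768, 0.3095, 0.0757]
orientation: [0.0, 0.706, 0.709, 0.0]
force: [0.2, -0.4, -1.6]
grip_width: 0.185
```

Request:
{"method": "jog_arm", "body": {
  "steps": [
    [0,0,-0.1,0,0,0],
    [0,0,-0.1,0,0,0],
    [0,0,0,0,0,0]
  ]
}}

```text
clock: 38.33
tcp_pos: [0.4768, 0.3094, 0.0735]
orientation: [-0.0, 0.706, 0.708, -0.0]
force: [-0.2, -0.1, -1.3]
grip_width: 0.184
```

Request:
{"method": "jog_arm", "body": {
  "steps": [
    [0,0,-0.05,0,0,0],
    [0,0,-0.05,0,0,0],
    [0,0,0,0,0,0]
  ]
}}

```text
clock: 38.7
tcp_pos: [0.4769, 0.3096, 0.0729]
orientation: [0.0, 0.706, 0.709, 0.0]
force: [-1.1, -0.8, 5.3]
grip_width: 0.181
```

Foot on the holder's floor (same height as at pick-up, contact felt). Releasing and withdrawing.

Request:
{"method": "jog_arm", "body": {
  "steps": [
    [0,0,0,0,0,0],
    [0,0,0,0,0,0],
    [0,0,0,0,0,0],
    [0,0,0,0,0,0],
    [0,0,0,0,0,0]
  ],
  "claw": 0.1
}}

```text
clock: 39.33
tcp_pos: [0.4768, 0.3095, 0.0726]
orientation: [-0.0, 0.706, 0.709, -0.0]
force: [0.8, -0.5, -0.2]
grip_width: 0.551
```

Request:
{"method": "jog_arm", "body": {
  "steps": [
    [0,0,1,0,0,0],
    [0,0,2,0,0,0],
    [0,0,3,0,0,0],
    [0,0,3,0,0,0],
    [0,0,3,0,0,0],
    [0,0,3,0,0,0],
    [0,-2,0,0,0,0],
    [0,-3,0,0,0,0],
    [0,-3,0,0,0,0],
    [0,0,0,0,0,0],
    [0,0,0,0,0,0]
  ]
}}

```text
clock: 40.7
tcp_pos: [0.4766, 0.2292, 0.2224]
orientation: [-0.0, 0.706, 0.708, -0.0]
force: [0.2, -0.1, 0.1]
grip_width: 0.548
```

```bash
python3 - <<'E'
from h import *
np.set_printoptions(precision=4,suppress=True)
for n in("scene","side","wrist"): cap(n,n+"21")
s=monitor.get_state(); print(s["tcp_pos"],s["grip_width"],s["force"],s["clock"])
E
```

```text
[0.4767 0.2299 0.2224] 0.55180077880522 [-0.6363  0.5744  0.5887] 40.85
```

View pics/scene21.png

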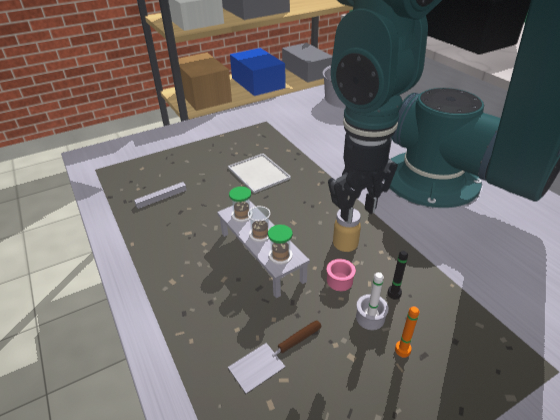

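View pics/side21.png

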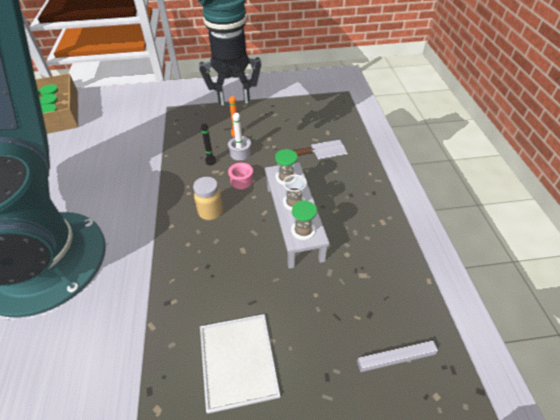

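View pics/wrist21.png

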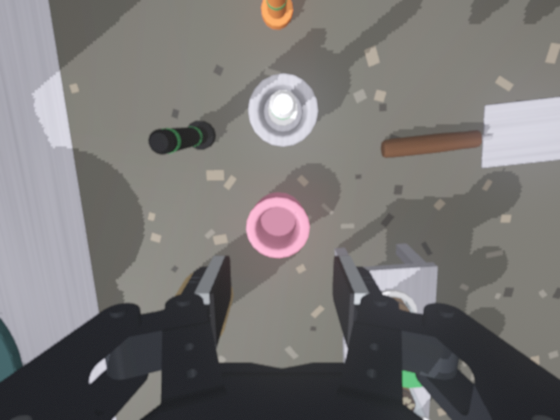

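Rod stands upright in the steel holder (wrist px (283,107)); jar, bar and spatula unchanged. One last look down the tube.

Request:
{"method": "jog_arm", "body": {
  "steps": [
    [1,-3,0,0,0,0],
    [1.5,-4,0,0,0,0],
    [1.5,-4,0,0,0,0],
    [1.5,-4,0,0,0,0],
    [1.5,-4,0,0,0,0],
    [1.5,-4,0,0,0,0],
    [1.5,-3,0,0,0,0],
    [1.3,-0.8,0,0,0,0],
    [0,0,0,0,0,0],
    [0,0,0,0,0,0]
  ]
}}

```text
clock: 42.1
tcp_pos: [0.5894, -0.0373, 0.2225]
orientation: [-0.0, 0.705, 0.709, -0.0]
force: [-0.4, -0.3, -0.8]
grip_width: 0.548
```

```bash
python3 - <<'E'
from h import *
np.set_printoptions(precision=4,suppress=True)
c=cap("wrist","w22"); s=monitor.get_state(); print(s["tcp_pos"],s["force"],s["clock"])
print(proj(c,[.59,.0314,.14]))
for d in(.030,.034,.038,.042): e=proj(c,[[.59-.018,.0314,.14-d],[.59+.018,.0314,.14-d]]); print(d,e[1,0]-e[0,0])
crop("w22",220,50,130,130,5,"w22c")
E
```

```text
[ 0.5894 -0.0374  0.2227] [-0.4751 -0.1083  0.2876] 42.15
[[283.6545 119.977 ]]
0.03 48.695322521048126
0.034 47.943383453123374
0.038 47.214313695092585
0.042 46.50708556156951
```

View pics/w22c.png

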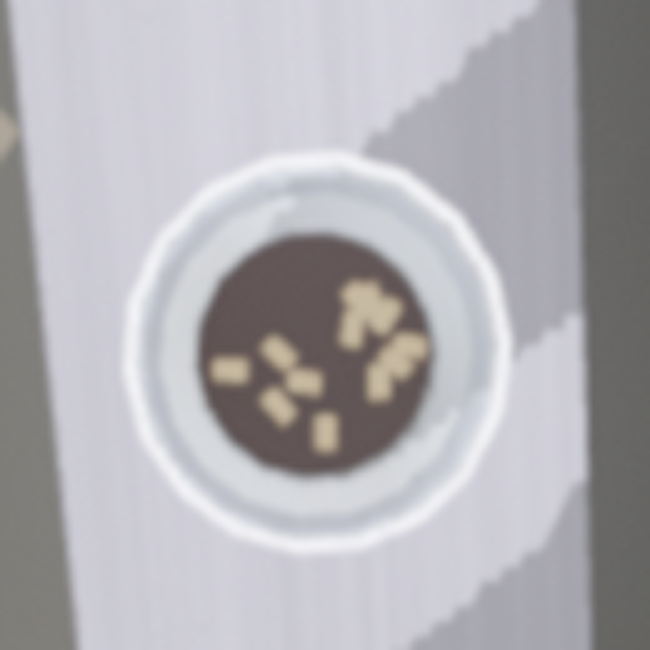

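Top round is 47 px wide (crop 198–433), so about 38 mm below the mouth, flat and concentric, which is what a follower on the floor should give. Handing in.

```bash
python3 -c "
from rig import close_job; print(close_job())"
```

```text
the job is handed in; nothing more can be done
None
```

I loaded both toffee rounds into the open tube, pressed them home with the white rod, and stood the rod back in its steel holder. The job was handed in at about 42 s of the 72 s allowed; no verdict was reported.

**Press:** The follower slid against about 5–6 N, then came to a stiff stop about 32 mm after the rod first touched the toffee. I held the final push for about 0.8 s at a wrist reading of 18–19 N. The rod's weight adds about 1.6 N, so the toffee saw about 20 N, a little over the 18 N aimed for and below 28 N.

**Last checks:**
- **Stack:** the top round lies flat and concentric with the mouth, about 38 mm below it. That fits a follower on the floor, though the follower itself was not measured.
- **Rod:** it stands upright in its holder. The foot touched the holder floor at the pick-up height, to within 0.1 mm.
- **Other objects:** in the pictures the jar, bar, spatula and look-alikes are where they were.
- **Gripper:** it was clear of everything, with a force reading of about zero.

**Doubtful reading:** while I was inserting the first round there was a side contact of about 17 N. I took it for a fingertip on the tube rim. The final press showed the same ratio of sideways to downward force, so that cause is not certain. I backed off 1 mm, and the round dropped in flat.

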